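Hold the washed lid to the eyewear box with its hinge knuckles lined up

TASK

First shut the eyewear box's drop front: push it up until it is fully closed. Then take the box's lid (the panel with the two hinge knuckles) out of the draining rack and hold it upright at the back of the box, its steel leaves facing away from the box, each lid knuckle down between its two box knuckles so that the holes line up and a colleague can slide the pins in. Finish while still holding it like that: it hangs freely in the gripper, not forced in, not leaning or resting on the box and not let go, and everything else stays where it stands.

Things in the scene. Friction and masses are not known exactly. Their poses are not given: they have to be found in the camera images.
- box: Eyewear box, white sheet metal, fixed: 140 (x) x 240 (y) x 100 high, walls 5, open on top. Origin: centre of its underside; x points from the drop front (robot side) to the back, z up. On its outer back face two steel hinges at y +60 and -60, each with two knuckles (tubes along y, 14 outside, 8 bore, 17 long) and a 26 gap between them.
- hinge_left (a point): Point on the box's hinge axis in the middle of the 26 mm gap between the left hinge's knuckles: x +78, y +60, z 108 from the box's origin. Axes as the box; the hinge axis runs along y. The gap is open from above and behind; the back wall's outer face is 8 in front of the axis, its top 8 below it.
- hinge_right (a point): The same point of the right hinge, at y -60.
- flap (a joint): Angle of the drop front (rad): 0 = shut, upright in the box's front, against its stop; grows (to 1.1) as it leans out towards the robot. A panel 5 thick, 180 wide, 70 high, hinged along its lower edge 16 above the bench. Stiff hinge: it stays where put and takes 1 to 2 N at the top edge; push it round along its arc, as a level push rubs and can bind.
- flap_hinge (a point): Middle of the flap's hinge line, 67.5 in front of the box's origin, 16 above the bench.
- flap_top (a point): Middle of the flap's top edge on its outer face, 70 from the hinge line (86 above the bench when shut). A rib 60 wide stands 8 out of the outer face just below this edge.
- lid: Loose lid, on edge in one of the rack's 3 slots: white panel 10 (x) x 210 (y) x 136 high, 0.3 kg, two steel leaves (2 proud, up to z 37) on its outer +x face, each with one knuckle (tube along y, 14 outside, 8 bore, 20 long) below the panel. Origin midway between the knuckles on their bore axis; panel spans z 12 to 148, x -6 to +4; pinch its plain top edge. Starts with +x along the rack's x.
- knuckle_left (a point): Centre of the lid's left knuckle, on its bore axis: y +60 from the lid's origin. Axes as the lid. It belongs at hinge_left.
- knuckle_right (a point): Centre of the lid's right knuckle: y -60. It belongs at hinge_right.
- rack: Draining rack of steel wire, fixed, 190 (x) x 194 (y). Origin: centre of its underside. Three slots at x -55, 0, +55, each 14 wide between wire posts at y +93 and -93, up to 82 above the bench; panels stand in them facing x, lower edge 34 above the bench (the lid's hinge axis at 22), and lift straight up.
- board_a: Plain white board without hinges in another slot of the rack, 10 x 206 x 90 high. Leave alone. Origin: centre of its lower edge.
- board_b: Plain white board without hinges in another slot of the rack, 10 x 202 x 80 high. Leave alone. Origin: centre of its lower edge.
- goggles: Loose pair of clear safety spectacles on the bench, about 190 x 150 x 46 high. Leave alone.
- slide_box: Grey slide box, 88 x 178 x 35. Leave alone.
- beaker: Glass beaker, 70 across, 90 high. Leave alone.
- wash_bottle: White bottle, 62 across, 170 high. Leave alone.
- pin_dish: Glass dish with the two hinge pins (5 thick), 90 across, 15 high. Leave alone.
- screwdriver: Screwdriver lying on the bench, 190 long. Leave alone.
Not all that is in view belongs to the job. Of the things shaped like the lid, the white one is meant.

How it is judged (in metres and radians):
On the way, in this order (a step that is already met when the one before it is completed fails the run):
1. the drop front is pushed up shut (value of joint flap below 0.06 rad), for 0.2 s.
2. the lid is lifted out of the rack in the gripper (z of lid in the frame of rack above 0.1 m and contact force between the fingers and lid above 1 N), for 0.2 s.
At the end, for the whole second after the job is handed in: Drop front shut (within 0.06 rad); lid gripped, still and upright (within 0.12 rad); each lid knuckle on its place on the box's hinge axis within 3 mm in x and z (a 5 mm pin passes the 8 mm bores) and 4 mm along y; the lid presses on the box with less than 2 N (value of joint flap below 0.06 rad and x of knuckle_left in the frame of hinge_left between -0.003 and 0.003 m and z of knuckle_left in the frame of hinge_left between -0.003 and 0.003 m and y of knuckle_left in the frame of hinge_left between -0.004 and 0.004 m and x of knuckle_right in the frame of hinge_right between -0.003 and 0.003 m and z of knuckle_right in the frame of hinge_right between -0.003 and 0.003 m and y of knuckle_right in the frame of hinge_right between -0.004 and 0.004 m and angle between lid's own z axis and vertical below 0.12 rad and contact force between the fingers and lid above 2 N and contact force between lid and box below 2 N and linear speed of lid below 0.02 m/s); the arm keeps its last pose, push and grip.
It fails at once if the lid is forced against the box (over 30 N) (contact force between lid and box above 30 N).
It fails at once if another thing on the bench or in the rack is pushed away (over 40 mm) (distance of any of goggles, slide_box, beaker, wash_bottle, pin_dish, screwdriver, board_a, board_b from where it was at the start of the episode above 0.04 m).
It also fails if it takes over 64 s, if anything falls off the work surface, if the arm or the gripper's body presses on something with over 40 N, if the wrist force passes 120 N, or if a joint passes its speed limit or range.

ROBOT

A 6-joint arm with a two-finger parallel gripper is mounted at the origin on the work surface. World frame = base frame: x ahead of the robot, y to its left, z up, the work surface at z = 0. Lengths are in m, angles in degrees, forces in N, time in s.
With the tool pointing down it reaches from about 0.375 to 0.9 m from the base axis. Payload 3.1 kg.
Tool frame: the origin (TCP) lies midway between the tips of the shut fingers; the grasp point (between the pads) lies bot.hold_point_z behind it (bot.hold_point_z is the distance from the TCP to the grasp point, in m); z points along the fingers, y is the direction in which the jaws open and shut (so a half turn about z gives the same grasp; the last joint's range is limited). The gripper opens to 87 mm and grips with 3 to 60 N. Pads are 19 mm wide; open, the fingers measure 117 mm over their backs; the gripper's body (75 mm by 190 mm) begins 51 mm behind the grasp point.
Start: joints at [65.346, 30.224, 82.088, -0, 67.689, -10.227], TCP at [0.156, 0.605, 0.223] pointing down, gripper open.
Joint ranges: [-176.69, 176.69], [-43.24, 126.21], [12.49, 139.97], [-82, 262], [0, 151.66], [-163.58, 163.58]. Speed limits (degrees/s): [159.86, 159.86, 180, 180, 180, 180].

INTERFACE

Orientations are given as a 3x3 rotation matrix whose columns are the frame's x, y, z axes.
In Python, from rig import bot, vision, order gives the robot as it stands. The module is installed in compiled form; this text tells all that it offers.
- The arm moves only by the tool move_arm, never from a script. Its argument "moves" is a list of rows, each an object of numbers: "hand": the finger opening in mm, from 0 to 87; "x", "y", "z": the shift along the tool's x, y, z in units of 25 mm (1.0 is 25 mm); "wx", "wy", "wz": the turn, a rotation vector about the tool's x, y, z in degrees. In form: [{"hand": .., "x": .., "y": .., "z": .., "wx": .., "wy": .., "wz": ..}, ...]. A call has 1 to 20 rows; each row shifts and turns the commanded pose from where the row before left it, along the tool's axes as they then stand; what a row does not reach is not made up. A row lasts 1/10 s, in which the tool goes at most 50 mm and 8.59 degrees, less where a joint would pass 70% of its speed; a pose out of reach is approached as far as the arm can. A call is refused whole if a number of a shift passes 1 or a number of a turn 8.59, either way. A call with a gripper value outside its range is refused whole. The fingers move at their own pace and stop on an object; the grip force is fixed at half the most. Time passes only in rows, so rows that do not move let the fingers close. It gives the time, the measured TCP pose, the force and the opening at its end, in the units of the state.
- bot.read_state(): the state, without advancing time (a new reading comes with each control period).
- vision.capture(name): name is "side" or "top" or "wrist"; returns a dict with "image" (400x640x3 uint8, red, green, blue), "z_map" (400x640 float32, m along the optical axis (not along the pixel's ray), 0 where there is no reading), "fx", "fy", "cx", "cy" (pixels), "pose" (4x4, takes a point from camera to world coordinates); the wrist camera has in their place "hand_eye" (4x4, takes a point from camera to tool coordinates, whose origin is the TCP and whose axes are the flange's). Camera axes: x right, y down, z forward; pixel columns grow to the right and rows downward; lengths in m; the calibration is good to about 2 mm. A picture is of the moment at which its call begins: read the wrist's pose just before it.
- order.hand_in(): hands the job in, once; it reports no verdict.
The state is a dict: "time_s": time; "joint_positions": joint angles; "qvel": joint speeds; "tau": joint torques, N m; "position": TCP position; "tcp_rot": TCP orientation; "force": force on the tool from outside, world axes, zero at the start; "moment": the same for the moment, N m; "opening": opening from 0.0 (shut) to 1.0 (fully open).
Only numpy, scipy, OpenCV 4.12 (cv2) and the standard library are available. Lean on these libraries where they do the work, as an engineer would, in place of code of your own. Each camera call takes 0.05 s, during which the arm holds its last target.

## Working session

There is one attempt and no reset: what is moved stays moved. The work goes in short steps, Python scripts to look and compute and a tool call to move; the robot and the scene stay as the last step left them, time stands still between calls to the robot, and variables do not carry over. Pictures are saved under pics/ and viewed, and the job is handed in when it is done.

Besides the shell and the picture viewer there is one more tool, called after "Call:" as name([rows], argument=value, ...), one row to a line, values as JSON. move_arm: Moves the arm, as the interface text tells. Its arguments: {"type":"object","properties":{"moves":{"type":"array"}},"required":["moves"]}

```bash
mkdir -p pics
cat > h.py <<'E'
import numpy as np, cv2, pickle
from rig import bot, vision, order
def cap(n,tag):
    s=bot.read_state(); c=vision.capture(n)
    if 'pose' not in c:
        T=np.eye(4);T[:3,:3]=s['tcp_rot'];T[:3,3]=s['position'];c['pose']=T@c['hand_eye']
    cv2.imwrite(f'pics/{tag}.png',c['image'][:,:,::-1]); pickle.dump(c,open(f'{tag}.pkl','wb')); return c
def load(tag): return pickle.load(open(f'{tag}.pkl','rb'))
def cloud(c):
    z=c['z_map'];v,u=np.mgrid[:z.shape[0],:z.shape[1]]
    p=np.stack([(u-c['cx'])/c['fx']*z,(v-c['cy'])/c['fy']*z,z],-1)
    w=p@c['pose'][:3,:3].T+c['pose'][:3,3]; w[z==0]=np.nan; return w
E
python3 - <<'E'
from h import *
np.set_printoptions(precision=3,suppress=True)
print(bot.read_state(),bot.hold_point_z)
for n in ['side','top','wrist']:
    c=cap(n,n+'0');print(n,c['fx'],c['pose'])
E
```

```text
{'time_s': 0.0, 'joint_positions': array([ 65.345,  30.278,  82.156,  -0.   ,  67.689, -10.226]), 'qvel': array([ 0.048,  0.012, -0.037,  0.045, -0.026, -0.002]), 'tau': array([  0.001, -44.005, -17.659,   0.064,   0.058,  -0.   ]), 'position': array([0.155, 0.605, 0.222]), 'tcp_rot': array([[-0.968,  0.249, -0.001],
       [ 0.249,  0.968, -0.002],
       [ 0.   , -0.002, -1.   ]]), 'force': array([ 1.118, -0.038, -0.526]), 'moment': array([-0.01 , -0.017,  0.013]), 'opening': 1.0009510714126821} 0.0187
side 381.09206904211584 [[ 0.965 -0.179  0.189  0.306]
 [-0.26  -0.632  0.73  -0.863]
 [-0.011 -0.754 -0.657  0.83 ]
 [ 0.     0.     0.     1.   ]]
top 508.69568646311984 [[ 0.001 -0.998  0.066  0.392]
 [-1.    -0.002 -0.014 -0.04 ]
 [ 0.014 -0.066 -0.998  1.529]
 [ 0.     0.     0.     1.   ]]
wrist 343.56190947718295 [[ 0.249  0.922  0.296  0.073]
 [ 0.969 -0.236 -0.078  0.627]
 [-0.002  0.306 -0.952  0.383]
 [ 0.     0.     0.     1.   ]]
```

View pics/side0.png

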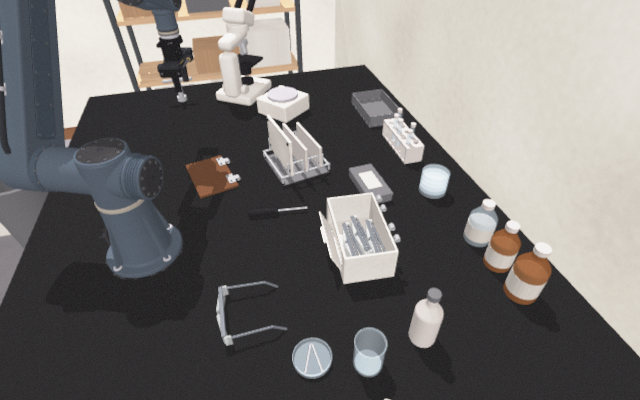

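View pics/top0.png

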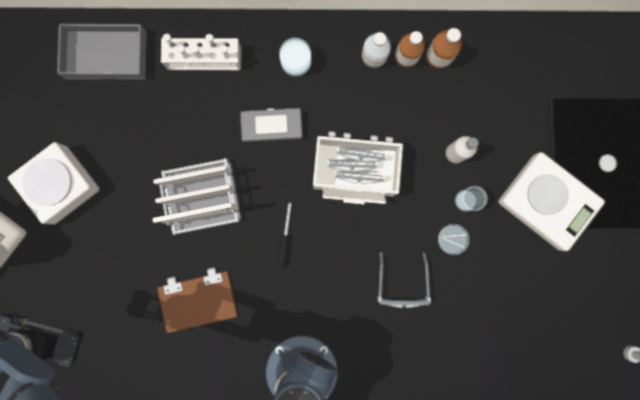

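View pics/wrist0.png

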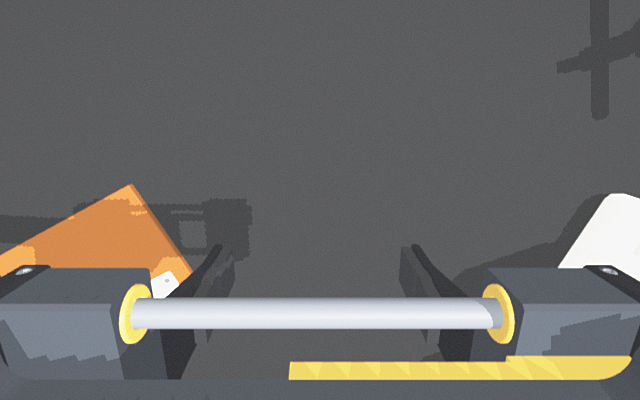

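The top view shows the box at about (358,168) with its flap leaning out toward the robot, and its hinges on the far edge at row ~137. The rack is at about (197,197) with three panels, and the screwdriver lies between rack and box. Next I'll measure from the depth maps.

Run:
```python
from h import *
np.set_printoptions(precision=4,suppress=True)
c=load('top0');w=cloud(c)
# enlarge crops
for n,(a,b,r0,r1) in {'rack':(145,250,150,240),'box':(305,415,125,215)}.items():
    cv2.imwrite(f'pics/t_{n}.png',cv2.resize(c['image'][r0:r1,a:b,::-1],None,fx=7,fy=6,interpolation=cv2.INTER_NEAREST)[:600])
def bb(m,name):
    p=w[m]; 
    if len(p)<5: print(name,len(p));return
    print(name,len(p),np.median(p,0),cv2.minAreaRect((p[:,:2]*1000).astype(np.float32)))
reg=np.zeros(w.shape[:2],bool);reg[150:240,145:250]=1
for lo,hi in [(.105,.118),(.118,.13),(.16,.175),(.175,.2)]: bb(reg&(w[...,2]>lo)&(w[...,2]<hi),('rack',lo,hi))
z=w[...,2]
print(np.histogram(z[reg],bins=np.arange(0,.2,.01)))
b=np.zeros(w.shape[:2],bool);b[125:215,305:415]=1
print(np.histogram(z[b],bins=np.arange(0,.2,.01)))
bb(b&(z>.094)&(z<.104),'boxrim'); bb(b&(z>.107),'knuck')
bb(b&(z>.02),'all')
for s in ['side0']:
    c=load(s);im=c['image'];cv2.imwrite('pics/s_rack.png',cv2.resize(im[105:195,250:340,::-1],None,fx=6,fy=6,interpolation=cv2.INTER_CUBIC))
    cv2.imwrite('pics/s_box.png',cv2.resize(im[185:285,305:415,::-1],None,fx=6,fy=6,interpolation=cv2.INTER_CUBIC))
```

```text
('rack', 0.105, 0.118) 351 [0.5598 0.3075 0.113 ] ((513.73193359375, 297.7898254394531), (121.86646270751953, 205.2739715576172), 11.525619506835938)
('rack', 0.118, 0.13) 331 [0.5139 0.2968 0.1237] ((512.55078125, 298.0346374511719), (119.67596435546875, 207.50648498535156), 11.378725051879883)
('rack', 0.16, 0.175) 316 [0.4592 0.2873 0.1702] ((458.2527160644531, 288.2535400390625), (13.054759979248047, 209.23257446289062), 11.917105674743652)
('rack', 0.175, 0.2) 13 [0.451  0.3126 0.1766] ((459.39532470703125, 286.25262451171875), (6.225831031799316, 199.1033477783203), 12.416831016540527)
(array([4399,   85,  137,  448,  103,   96,  100,  148,  185,  100,  121,
        324,  283,   35,   19,   32,  152,  177,    0]), array([0.  , 0.01, 0.02, 0.03, 0.04, 0.05, 0.06, 0.07, 0.08, 0.09, 0.1 ,
       0.11, 0.12, 0.13, 0.14, 0.15, 0.16, 0.17, 0.18, 0.19]))
(array([4047,  218,  230,  513,  747,  529,  171,  260,  135,  304,  312,
        106,    5,    0,    0,    0,    0,    0,    0]), array([0.  , 0.01, 0.02, 0.03, 0.04, 0.05, 0.06, 0.07, 0.08, 0.09, 0.1 ,
       0.11, 0.12, 0.13, 0.14, 0.15, 0.16, 0.17, 0.18, 0.19]))
boxrim 486 [ 0.6085 -0.1705  0.0999] ((599.3319091796875, -160.26382446289062), (240.37033081054688, 142.5412139892578), 84.86341094970703)
knuck 133 [ 0.6744 -0.1358  0.1136] ((606.0536499023438, -159.63409423828125), (230.41343688964844, 153.38998413085938), 84.62059020996094)
all 3312 [ 0.5985 -0.1661  0.0518] ((587.4251708984375, -159.04351806640625), (240.42041015625, 191.19235229492188), 85.0438461303711)
```

Run:
```python
from h import *
a=[cv2.resize(cv2.imread(f'pics/{n}.png'),(400,300)) for n in ['t_rack','t_box','s_rack','s_box']]
cv2.imwrite('pics/m0.png',np.vstack([np.hstack(a[:2]),np.hstack(a[2:])]))
```

```text
(no output)
```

View pics/m0.png

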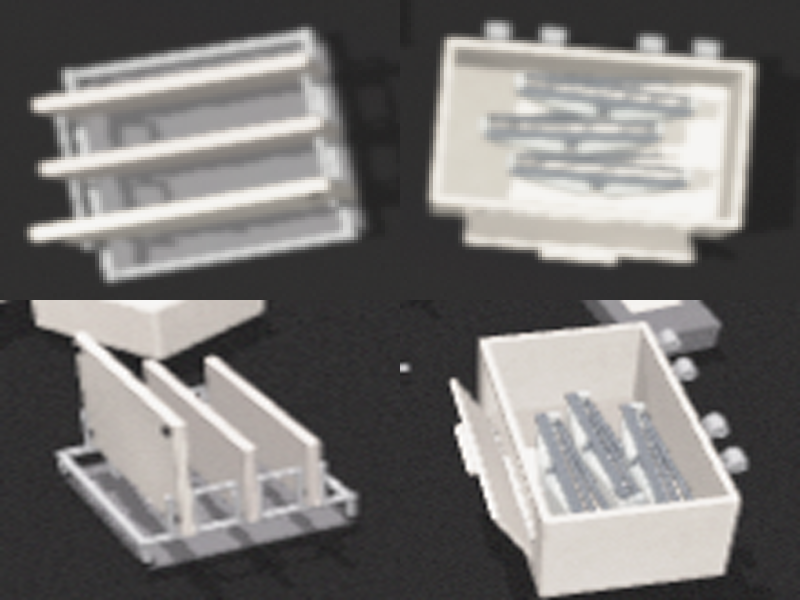

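```bash
cat >> h.py <<'E'
from scipy.spatial.transform import Rotation as R
def down(yaw): # tool x yaw deg, z down
    a=np.radians(yaw);x=np.array([np.cos(a),np.sin(a),0]);z=np.array([0,0,-1.]);return np.stack([x,np.cross(z,x),z],1)
def go(pos,yaw):
    s=bot.read_state();Rm=s['tcp_rot'];d=np.array(pos)-s['position']
    np.set_printoptions(precision=3,suppress=True)
    rv=np.degrees(R.from_matrix(Rm.T@down(yaw)).as_rotvec())
    print('now',s['position'],'shift units now-frame',Rm.T@d/.025,'units in target frame',down(yaw).T@d/.025,'rotvec',rv, 'F',s['force'],'t',s['time_s'])
E
python3 - <<'E'
from h import *
go([0.53,0.21,0.27],102)
E
```

```text
now [0.155 0.605 0.222] shift units now-frame [-18.443 -11.564  -1.915] units in target frame [-18.561  11.371  -1.928] rotvec [-0.094  0.037 63.574] F [-0.717  1.395 -0.339] t 0.15
```

Call:
move_arm([
  {"hand": 87,"z": -0.5,"x": -0.97,"y": -0.61},
  {"hand": 87,"z": -0.5,"x": -0.97,"y": -0.61},
  {"hand": 87,"z": -0.5,"x": -0.97,"y": -0.61},
  {"hand": 87,"z": -0.4,"x": -0.97,"y": -0.61},
  {"hand": 87,"x": -0.97,"y": -0.61},
  {"hand": 87,"x": -0.97,"y": -0.61},
  {"hand": 87,"x": -0.97,"y": -0.61},
  {"hand": 87,"x": -0.97,"y": -0.61},
  {"hand": 87,"x": -0.97,"y": -0.61},
  {"hand": 87,"x": -0.97,"y": -0.61},
  {"hand": 87,"x": -0.97,"y": -0.61},
  {"hand": 87,"x": -0.97,"y": -0.61},
  {"hand": 87,"x": -0.97,"y": -0.61},
  {"hand": 87,"x": -0.97,"y": -0.61},
  {"hand": 87,"x": -0.97,"y": -0.61},
  {"hand": 87,"x": -0.97,"y": -0.61},
  {"hand": 87,"x": -0.97,"y": -0.61},
  {"hand": 87,"x": -0.97,"y": -0.61},
  {"hand": 87,"x": -0.97,"y": -0.61},
])

```text
schema error: expected keys hand, x, y, z, wx, wy, wz
```

Call:
move_arm([
  {"hand": 87,"wz": 8},
  {"hand": 87,"wz": 8},
  {"hand": 87,"wz": 8},
  {"hand": 87,"wz": 8},
  {"hand": 87,"wz": 8},
  {"hand": 87,"wz": 8},
  {"hand": 87,"wz": 8},
  {"hand": 87,"wz": 7.5},
  {"hand": 87},
  {"hand": 87},
])

```text
schema error: expected keys hand, x, y, z, wx, wy, wz
```

Run:
```python
from h import *
c=cap('wrist','wr1'); go([0.62,-0.22,0.29],85)
```

```text
now [0.155 0.605 0.222] shift units now-frame [-26.213 -27.33   -2.692] units in target frame [-31.25   21.385  -2.723] rotvec [-0.071  0.043 80.575] F [-0.401  0.314 -0.411] t 0.2
```

View pics/wr1.png

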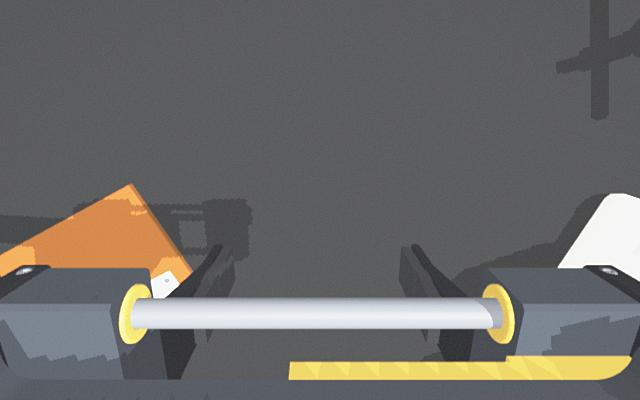

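The move was refused because every row needs all the keys, so the arm hasn't moved and the picture is unchanged. I'll resend the moves with full rows.

Call:
move_arm([
  {"hand": 87,"x": -0.97,"y": -0.61,"z": -0.5,"wx": 0,"wy": 0,"wz": 0},
  {"hand": 87,"x": -0.97,"y": -0.61,"z": -0.5,"wx": 0,"wy": 0,"wz": 0},
  {"hand": 87,"x": -0.97,"y": -0.61,"z": -0.5,"wx": 0,"wy": 0,"wz": 0},
  {"hand": 87,"x": -0.97,"y": -0.61,"z": -0.4,"wx": 0,"wy": 0,"wz": 0},
  {"hand": 87,"x": -0.97,"y": -0.61,"z": 0,"wx": 0,"wy": 0,"wz": 0},
  {"hand": 87,"x": -0.97,"y": -0.61,"z": 0,"wx": 0,"wy": 0,"wz": 0},
  {"hand": 87,"x": -0.97,"y": -0.61,"z": 0,"wx": 0,"wy": 0,"wz": 0},
  {"hand": 87,"x": -0.97,"y": -0.61,"z": 0,"wx": 0,"wy": 0,"wz": 0},
  {"hand": 87,"x": -0.97,"y": -0.61,"z": 0,"wx": 0,"wy": 0,"wz": 0},
  {"hand": 87,"x": -0.97,"y": -0.61,"z": 0,"wx": 0,"wy": 0,"wz": 0},
  {"hand": 87,"x": -0.97,"y": -0.61,"z": 0,"wx": 0,"wy": 0,"wz": 0},
  {"hand": 87,"x": -0.97,"y": -0.61,"z": 0,"wx": 0,"wy": 0,"wz": 0},
  {"hand": 87,"x": -0.97,"y": -0.61,"z": 0,"wx": 0,"wy": 0,"wz": 0},
  {"hand": 87,"x": -0.97,"y": -0.61,"z": 0,"wx": 0,"wy": 0,"wz": 0},
  {"hand": 87,"x": -0.97,"y": -0.61,"z": 0,"wx": 0,"wy": 0,"wz": 0},
  {"hand": 87,"x": -0.97,"y": -0.61,"z": 0,"wx": 0,"wy": 0,"wz": 0},
  {"hand": 87,"x": -0.97,"y": -0.61,"z": 0,"wx": 0,"wy": 0,"wz": 0},
  {"hand": 87,"x": -0.97,"y": -0.61,"z": 0,"wx": 0,"wy": 0,"wz": 0},
  {"hand": 87,"x": -0.97,"y": -0.61,"z": 0,"wx": 0,"wy": 0,"wz": 0},
])

```text
time_s: 2.1
position: [0.5302, 0.2089, 0.2699]
tcp_rot: [[-0.968, 0.249, -0.0], [0.249, 0.968, -0.0], [0.0, -0.0, -1.0]]
force: [0.6, -0.2, -0.5]
opening: 1.001
```

Call:
move_arm([
  {"hand": 87,"x": 0,"y": 0,"z": 0,"wx": 0,"wy": 0,"wz": 8},
  {"hand": 87,"x": 0,"y": 0,"z": 0,"wx": 0,"wy": 0,"wz": 8},
  {"hand": 87,"x": 0,"y": 0,"z": 0,"wx": 0,"wy": 0,"wz": 8},
  {"hand": 87,"x": 0,"y": 0,"z": 0,"wx": 0,"wy": 0,"wz": 8},
  {"hand": 87,"x": 0,"y": 0,"z": 0,"wx": 0,"wy": 0,"wz": 8},
  {"hand": 87,"x": 0,"y": 0,"z": 0,"wx": 0,"wy": 0,"wz": 8},
  {"hand": 87,"x": 0,"y": 0,"z": 0,"wx": 0,"wy": 0,"wz": 8},
  {"hand": 87,"x": 0,"y": 0,"z": 0,"wx": 0,"wy": 0,"wz": 7.5},
  {"hand": 87,"x": 0,"y": 0,"z": 0,"wx": 0,"wy": 0,"wz": 0},
  {"hand": 87,"x": 0,"y": 0,"z": 0,"wx": 0,"wy": 0,"wz": 0},
])

```text
time_s: 3.1
position: [0.5296, 0.2099, 0.2699]
tcp_rot: [[-0.212, 0.977, -0.0], [0.977, 0.212, -0.0], [-0.0, -0.0, -1.0]]
force: [0.6, -0.1, 0.9]
opening: 0.997
```

Run:
```python
from h import *
c=cap('wrist','wr1'); go([0.62,-0.22,0.29],85)
```

```text
now [0.53 0.21 0.27] shift units now-frame [-17.57   -0.103  -0.801] units in target frame [-16.813   5.1    -0.801] rotvec [-0.013  0.003 17.209] F [-0.333 -0.929 -1.009] t 3.15
```

View pics/wr1.png

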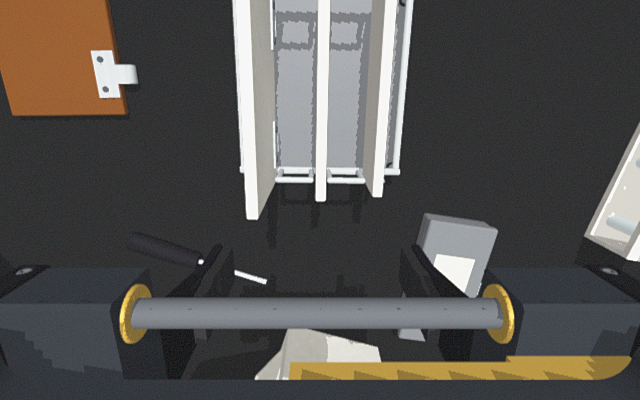

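The lid is the tall panel at columns 240–275. Bright leaf edges show on its right (+x, away from the robot) face near (273,25) and (273,145). I'll check the zoom, then move over the box.

Run:
```python
from h import *
c=load('wr1');w=cloud(c);z=w[...,2]
cv2.imwrite('pics/wr1z.png',cv2.resize(c['image'][0:230,220:420,::-1],None,fx=3,fy=2.6,interpolation=cv2.INTER_CUBIC))
m=(z>.163)&(z<.178); m[:,300:]=0; m[230:]=0
p=w[m];print(len(p),p.mean(0),cv2.minAreaRect((p[:,:2]*1000).astype(np.float32)))
# bright top band: cast edges onto z=.170
g=cv2.cvtColor(c['image'],cv2.COLOR_RGB2GRAY)
for v in (20,80,140,200): print(v,g[v,234:280])
```

```text
3198 [0.46394483 0.27165846 0.16918675] ((464.7914123535156, 264.6531066894531), (10.469091415405273, 159.0319366455078), 11.435906410217285)
20 [233 233 221 248 248 247 247 247 247 247 247 247 247 247 248 251 205 159
 159 165 164 161 165 160 163 158 158 161 161 160 159 160 156 160 150 160
 221 250 217 122 130 201 126 123 126 128]
80 [ 52  55 132 235 236 217 247 248 247 247 247 247 247 247 247 247 248 249
 243 161 154 157 156 161 162 162 165 166 161 162 161 165 164 162 161 166
 162 161 164 164 151 125 129 134 172 174]
140 [ 51  51  52  45  43 108 235 236 219 246 248 247 247 247 247 247 247 247
 247 248 251 186 159 155 156 163 164 165 162 164 165 168 166 167 169 166
 165 164 169 221 248 163 134 187 158 130]
200 [ 50  56  45  55  46  45  52  44  52  55  52 138 255 251 247 247 247 247
 247 247 247 248 249 229 161 155 159 158 158 161 167 165 144  59  34  45
  42  45  41  36  47  43  41  44  44  45]
```

View pics/wr1z.png

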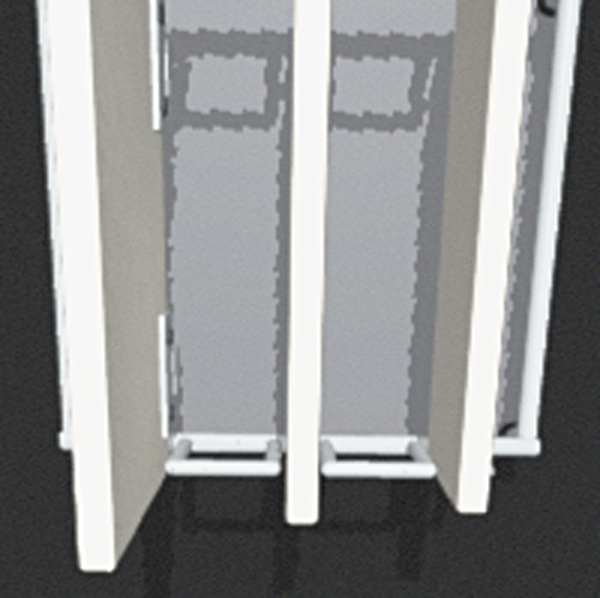

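Call:
move_arm([
  {"hand": 40,"x": -0.97,"y": 0,"z": -0.05,"wx": 0,"wy": 0,"wz": 0},
  {"hand": 40,"x": -0.97,"y": 0,"z": -0.05,"wx": 0,"wy": 0,"wz": 0},
  {"hand": 40,"x": -0.97,"y": 0,"z": -0.05,"wx": 0,"wy": 0,"wz": 0},
  {"hand": 40,"x": -0.97,"y": 0,"z": -0.05,"wx": 0,"wy": 0,"wz": 0},
  {"hand": 40,"x": -0.97,"y": 0,"z": -0.05,"wx": 0,"wy": 0,"wz": 0},
  {"hand": 20,"x": -0.97,"y": 0,"z": -0.05,"wx": 0,"wy": 0,"wz": 0},
  {"hand": 20,"x": -0.97,"y": 0,"z": -0.05,"wx": 0,"wy": 0,"wz": 0},
  {"hand": 20,"x": -0.97,"y": 0,"z": -0.05,"wx": 0,"wy": 0,"wz": 0},
  {"hand": 20,"x": -0.97,"y": 0,"z": -0.05,"wx": 0,"wy": 0,"wz": 0},
  {"hand": 0,"x": -0.97,"y": 0,"z": -0.05,"wx": 0,"wy": 0,"wz": 0},
  {"hand": 0,"x": -0.97,"y": 0,"z": -0.05,"wx": 0,"wy": 0,"wz": 0},
  {"hand": 0,"x": -0.97,"y": 0,"z": -0.05,"wx": 0,"wy": 0,"wz": 0},
  {"hand": 0,"x": -0.97,"y": 0,"z": -0.05,"wx": 0,"wy": 0,"wz": 0},
  {"hand": 0,"x": -0.97,"y": 0,"z": -0.05,"wx": 0,"wy": 0,"wz": 0},
  {"hand": 0,"x": -0.97,"y": 0,"z": -0.05,"wx": 0,"wy": 0,"wz": 5.7},
  {"hand": 0,"x": -0.97,"y": 0,"z": -0.05,"wx": 0,"wy": 0,"wz": 5.7},
  {"hand": 0,"x": -0.97,"y": 0,"z": 0,"wx": 0,"wy": 0,"wz": 5.7},
  {"hand": 0,"x": -0.97,"y": 0,"z": 0,"wx": 0,"wy": 0,"wz": 0},
  {"hand": 0,"x": 0,"y": 0,"z": 0,"wx": 0,"wy": 0,"wz": 0},
])

```text
time_s: 5.05
position: [0.6064, -0.2216, 0.2897]
tcp_rot: [[0.089, 0.996, 0.0], [0.996, -0.089, -0.001], [-0.001, 0.0, -1.0]]
force: [0.3, 0.2, 1.3]
opening: 0.011
```

Run:
```python
from h import *
c=cap('wrist','wr2'); go([0.62,-0.22,0.29],85)
```

```text
now [ 0.606 -0.22   0.29 ] shift units now-frame [ 0.035  0.543 -0.012] units in target frame [ 0.034  0.543 -0.012] rotvec [-0.016 -0.018 -0.082] F [ 0.075  0.282 -0.865] t 5.1
```

View pics/wr2.png

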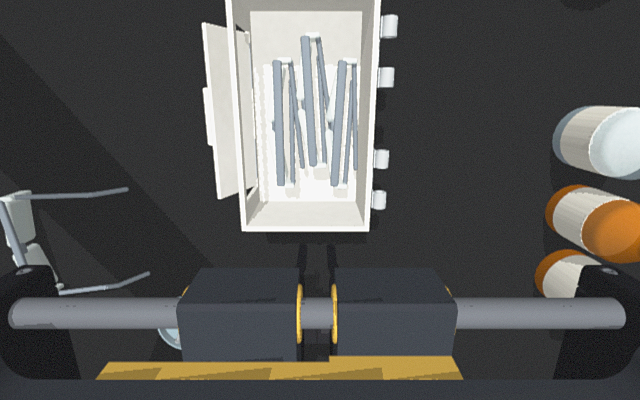

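Wrist view: box with rim columns 225–382, four knuckles at (389,27), (386,77), (381,160), (379,200), and the flap leaning left at columns 203–258 with its rib at (210,115).

```bash
cat > box.py <<'E'
from h import *
def boxpose(tag,verbose=1):
    c=load(tag);w=cloud(c);z=w[...,2];m0=np.zeros(z.shape,bool);m0[:250,180:430]=1
    return c,w,z,m0
if __name__=='__main__':
    c,w,z,m0=boxpose('wr2')
    np.set_printoptions(precision=4,suppress=True)
    rim=m0&(z>.094)&(z<.105);p=w[rim];r=cv2.minAreaRect((p[:,:2]*1000).astype(np.float32));print('rim',len(p),r)
    kn=m0.copy();kn[:,:372]=0;kn&=(z>.1)
    n,l,st,ce=cv2.connectedComponentsWithStats(kn.astype(np.uint8))
    for i in range(1,n):
        if st[i,4]>20:
            q=w[l==i];print('kn',ce[i],st[i],q.mean(0),'top',np.percentile(q[:,2],95),q.min(0),q.max(0))
    # gray row profiles for knuckle edges
    yaw=np.radians(-5.1);X=np.array([np.cos(yaw),np.sin(yaw)]);Y=np.array([-X[1],X[0]])
    o=np.array([.5993,-.1603])
    fl=m0&(z>.02)
    P=w[fl];b=np.c_[(P[:,:2]-o)@X,(P[:,:2]-o)@Y,P[:,2]]
    f=b[(b[:,0]<-.073)&(abs(b[:,1])<.12)]
    print('flap lo x',f[:,0].min(),'n',len(f))
    for y0 in (-.06,0,.06):
        q=f[abs(f[:,1]-y0)<.012];h=np.histogram(q[:,0],bins=12)
        for a in np.linspace(q[:,0].min(),-.073,8): 
            s=q[abs(q[:,0]-a)<.002]; print(y0,round(a,4),s[:,2].min() if len(s) else 0,s[:,2].max() if len(s) else 0)
E
python3 box.py
```

```text
rim 3627 ((604.2933349609375, -167.434814453125), (225.63626098632812, 152.76513671875), 84.96315002441406)
kn [386.2863  27.0232] [373  13  25  35 475] [ 0.6808 -0.0861  0.1101] top 0.11507908232391069 [ 0.6699 -0.1004  0.1   ] [ 0.6906 -0.0723  0.1163]
kn [383.8695  77.2559] [372  67  23  21 383] [ 0.6773 -0.1282  0.111 ] top 0.11532442046223526 [ 0.6679 -0.1375  0.1   ] [ 0.6872 -0.1178  0.1164]
kn [380.0872 158.9027] [372 150  17  19 298] [ 0.6712 -0.2044  0.1115] top 0.11522128232254303 [ 0.6642 -0.2139  0.1002] [ 0.6798 -0.1963  0.1162]
kn [378.4863 199.7137] [372 191  15  19 255] [ 0.6681 -0.2468  0.1121] top 0.1155017462355476 [ 0.6616 -0.2565  0.103 ] [ 0.6767 -0.2389  0.116 ]
flap lo x -0.10715986742377587 n 4831
-0.06 -0.1007 0.07650770076594327 0.07937225812445536
-0.06 -0.0967 0.07407887631440402 0.08032327312149862
-0.06 -0.0928 0.06646511277974049 0.07804821028045056
-0.06 -0.0888 0.057549741963065504 0.06936762727597384
-0.06 -0.0849 0.050147545759728684 0.06119546974256446
-0.06 -0.0809 0.049158205055283066 0.05316297156330646
-0.06 -0.077 0.03308182504331253 0.03794
[... 189 characters left out ...]
3202 0.0808477372030364
0 -0.0924 0.06515900510900496 0.07719193871905122
0 -0.0876 0.05558865518118017 0.06703781882283827
0 -0.0827 0.05005654449823527 0.056849768927598354
0 -0.0779 0.03626146275058617 0.03639743998144507
0 -0.073 0.029936660925406422 0.03670161009545564
0.06 -0.1006 0.07642994213178578 0.08001680134498496
0.06 -0.0967 0.07477305682714824 0.08096460451146342
0.06 -0.0927 0.06608507022200782 0.07783967920542306
0.06 -0.0888 0.05752829769804646 0.07006142647639835
0.06 -0.0848 0.04845034901700762 0.061044746266257444
0.06 -0.0809 0.04954178857925917 0.05456891869663194
0.06 -0.0769 0.034622970637189165 0.039042502776155286
0.06 -0.073 0.02914692378172712 0.03785417408264907
```

```bash
cat >> h.py <<'E'
BO=np.array([.5993,-.1603]);BY=-5.1
def b2w(p):
    a=np.radians(BY);X=np.array([np.cos(a),np.sin(a)]);Y=np.array([-X[1],X[0]])
    return np.r_[BO+X*p[0]+Y*p[1],p[2]]
def ray(c,uv,z):
    d=np.array([(uv[0]-c['cx'])/c['fx'],(uv[1]-c['cy'])/c['fy'],1.]);d=c['pose'][:3,:3]@d;o=c['pose'][:3,3];return o+d*(z-o[2])/d[2]
E
python3 - <<'E'
from h import *
go(b2w([-.15,0,.055]),84.9)
c=load('wr2');im=cv2.resize(c['image'][0:245,190:400,::-1],None,fx=3.8,fy=2.4,interpolation=cv2.INTER_CUBIC);cv2.imwrite('pics/wr2z.png',im[:600])
g=cv2.cvtColor(c['image'],cv2.COLOR_RGB2GRAY).astype(int)
for v in (50,110,130,175,220): print(v,[(u,g[v,u]) for u in range(360,400)])
E
```

```text
now [ 0.606 -0.22   0.29 ] shift units now-frame [ 2.339 -6.491  9.391] units in target frame [ 2.34  -6.495  9.388] rotvec [-0.016 -0.018  0.018] F [ 0.075  0.282 -0.865] t 5.1
50 [(360, np.int64(217)), (361, np.int64(156)), (362, np.int64(151)), (363, np.int64(169)), (364, np.int64(173)), (365, np.int64(169)), (366, np.int64(163)), (367, np.int64(167)), (368, np.int64(165)), (369, np.int64(169)), (370, np.int64(164)), (371, np.int64(166)), (372, np.int64(229)), (373, np.int64(253)), (374, np.int64(248)), (375, np.int64(247)), (376, np.int64(248)), (377, np.int64(253)), (378, np.int64(255)), (379, np.int64(126)), (380, np.int64(45)), (381, np.int64(48)), (382, np.int64(50)), (383, np.int64(50)), (384, np.int64(49)), (385, np.int64(51)), (386, np.int64(48)), (387, np.int64(48)), (388, np.int64(47)), (389, np.int64(53)), (390, np.int64(45)), (391, np.int64(49)), (392, np.int64(50)), (393, np.int64(50)), (394, np.int64(54)), (395, np.int64(48)), (396, np.int64(52)), (397, np.int64(51)), (398, np.int64(52)), (399, np.int64(48))]
110 [(360, np.int64(166)), (361, np.int64(174)), (362, np.
[... 2675 characters left out ...]
8)), (367, np.int64(250)), (368, np.int64(255)), (369, np.int64(213)), (370, np.int64(59)), (371, np.int64(29)), (372, np.int64(40)), (373, np.int64(43)), (374, np.int64(41)), (375, np.int64(40)), (376, np.int64(43)), (377, np.int64(43)), (378, np.int64(43)), (379, np.int64(55)), (380, np.int64(55)), (381, np.int64(51)), (382, np.int64(52)), (383, np.int64(48)), (384, np.int64(55)), (385, np.int64(49)), (386, np.int64(48)), (387, np.int64(55)), (388, np.int64(52)), (389, np.int64(55)), (390, np.int64(50)), (391, np.int64(52)), (392, np.int64(51)), (393, np.int64(50)), (394, np.int64(51)), (395, np.int64(47)), (396, np.int64(55)), (397, np.int64(47)), (398, np.int64(55)), (399, np.int64(55))]
```

View pics/wr2z.png

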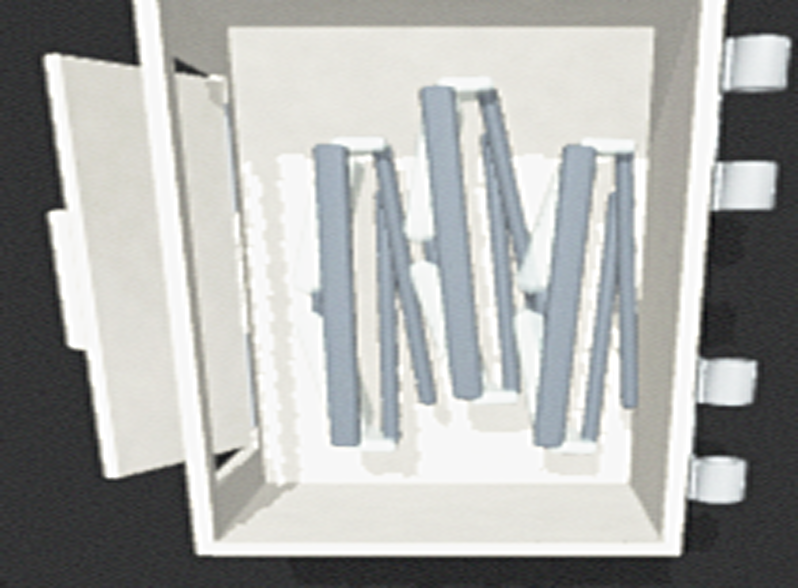

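Run:
```python
from h import *
np.set_printoptions(precision=4,suppress=True)
c=load('wr2');print('cam',c['pose'][:3,3])
P=np.array([ray(c,q,.1) for q in [(379.4,50),(375.4,110),(374.4,130),(372.9,175),(369.9,220)]]);print(P)
f=np.polyfit(P[:,1],P[:,0],1);print('yaw back edge',-np.degrees(np.arctan(f[0])))
for q in [(369.2,231.2),(242.6,231.2)]: print('corner',ray(c,q,.1), b2w([.07 if q[0]>300 else -.07,-.12,.1]))
a=np.radians(BY);Y=np.array([-np.sin(a),np.cos(a)]);X=np.array([np.cos(a),np.sin(a)])
for v,u in [(15.4,387),(37.9,387),(67.5,385),(87.9,385),(150,380),(169,380),(190.8,378),(209,378)]:
    r=ray(c,(u,v),.113);print(v,(r[:2]-BO)@X,(r[:2]-BO)@Y)
for r0,u in [(27,397.2),(77,394.2),(160,389),(200,386.6)]: r=ray(c,(u,r0),.108);print('far edge x',(r[:2]-BO)@X)
print('back edge',[(p[:2]-BO)@X for p in P])
```

```text
cam [ 0.6133 -0.1366  0.4514]
[[ 0.6759 -0.1035  0.1   ]
 [ 0.6702 -0.1576  0.1   ]
 [ 0.6685 -0.1769  0.1   ]
 [ 0.6652 -0.2231  0.1   ]
 [ 0.66   -0.273   0.1   ]]
yaw back edge -5.229657835585683
corner [ 0.6586 -0.2862  0.1   ] [ 0.6584 -0.286   0.1   ]
corner [ 0.5196 -0.2737  0.1   ] [ 0.5189 -0.2736  0.1   ]
15.4 0.07416895904285384 0.08988804924297197
37.9 0.0752998175773795 0.07190866297274079
67.5 0.07501699342969469 0.04722893838154066
87.9 0.07610044296905932 0.02949858267589883
150 0.07471552295686978 -0.028458544584396495
169 0.07579391072358438 -0.04750092182914096
190.8 0.07503279394190983 -0.07017667966414909
209 0.0761102746834571 -0.0898242055136464
far edge x 0.08486419289811745
far edge x 0.08509299926898405
far edge x 0.08529646798153001
far edge x 0.0855168072109076
back edge [np.float64(0.07125077400976064), np.float64(0.07035067742666051), np.float64(0.07036458846535526), np.float64(0.07118266222542292), np.float64(0.07043376278184672)]
```

Call:
move_arm([
  {"hand": 0,"x": 0.26,"y": -0.8,"z": 0,"wx": 0,"wy": 0,"wz": 0},
  {"hand": 0,"x": 0.26,"y": -0.8,"z": 0,"wx": 0,"wy": 0,"wz": 0},
  {"hand": 0,"x": 0.26,"y": -0.8,"z": 0.2,"wx": 0,"wy": 0,"wz": 0},
  {"hand": 0,"x": 0.26,"y": -0.8,"z": 0.4,"wx": 0,"wy": 0,"wz": 0},
  {"hand": 0,"x": 0.26,"y": -0.8,"z": 0.6,"wx": 0,"wy": 0,"wz": 0},
  {"hand": 0,"x": 0.26,"y": -0.8,"z": 0.7,"wx": 0,"wy": 0,"wz": 0},
  {"hand": 0,"x": 0.26,"y": -0.8,"z": 0.8,"wx": 0,"wy": 0,"wz": 0},
  {"hand": 0,"x": 0.26,"y": -0.9,"z": 0.8,"wx": 0,"wy": 0,"wz": 0},
  {"hand": 0,"x": 0.26,"y": 0,"z": 0.95,"wx": 0,"wy": 0,"wz": 0},
  {"hand": 0,"x": 0,"y": 0,"z": 0.95,"wx": 0,"wy": 0,"wz": 0},
  {"hand": 0,"x": 0,"y": 0,"z": 0.95,"wx": 0,"wy": 0,"wz": 0},
  {"hand": 0,"x": 0,"y": 0,"z": 0.95,"wx": 0,"wy": 0,"wz": 0},
  {"hand": 0,"x": 0,"y": 0,"z": 0.95,"wx": 0,"wy": 0,"wz": 0},
  {"hand": 0,"x": 0,"y": 0,"z": 0.95,"wx": 0,"wy": 0,"wz": 0},
  {"hand": 0,"x": 0,"y": 0,"z": 0.2,"wx": 0,"wy": 0,"wz": 0},
  {"hand": 0,"x": 0,"y": 0,"z": 0,"wx": 0,"wy": 0,"wz": 0},
])

```text
time_s: 6.7
position: [0.4496, -0.1449, 0.0547]
tcp_rot: [[0.086, 0.996, -0.002], [0.996, -0.086, 0.001], [0.001, -0.002, -1.0]]
force: [-0.7, 0.4, -0.2]
opening: 0.006
```

Call:
move_arm([
  {"hand": 0,"x": 0,"y": 0.5,"z": 0,"wx": 0,"wy": 0,"wz": 0},
  {"hand": 0,"x": 0,"y": 0.2,"z": 0,"wx": 0,"wy": 0,"wz": 0},
  {"hand": 0,"x": 0,"y": 0.2,"z": 0,"wx": 0,"wy": 0,"wz": 0},
  {"hand": 0,"x": 0,"y": 0.2,"z": 0,"wx": 0,"wy": 0,"wz": 0},
  {"hand": 0,"x": 0,"y": 0.2,"z": -0.03,"wx": 0,"wy": 0,"wz": 0},
  {"hand": 0,"x": 0,"y": 0.2,"z": -0.03,"wx": 0,"wy": 0,"wz": 0},
  {"hand": 0,"x": 0,"y": 0.2,"z": -0.03,"wx": 0,"wy": 0,"wz": 0},
  {"hand": 0,"x": 0,"y": 0,"z": 0,"wx": 0,"wy": 0,"wz": 0},
])

```text
time_s: 7.5
position: [0.4926, -0.1495, 0.0575]
tcp_rot: [[0.088, 0.996, 0.0], [0.996, -0.088, 0.0], [0.0, 0.0, -1.0]]
force: [-1.2, 0.8, 1.3]
opening: 0.003
```

Run:
```python
from h import *
a=np.radians(BY);X=np.array([np.cos(a),np.sin(a)])
s=bot.read_state();print((s['position'][:2]-BO)@X,s['position'][2],s['force'])
c=cap('top','t2');cv2.imwrite('pics/t2z.png',cv2.resize(c['image'][110:230,280:430,::-1],None,fx=5,fy=5))
```

```text
-0.1072353928871647 0.057469892657307495 [-1.21888426  0.82371453  1.32373129]
```

View pics/t2z.png

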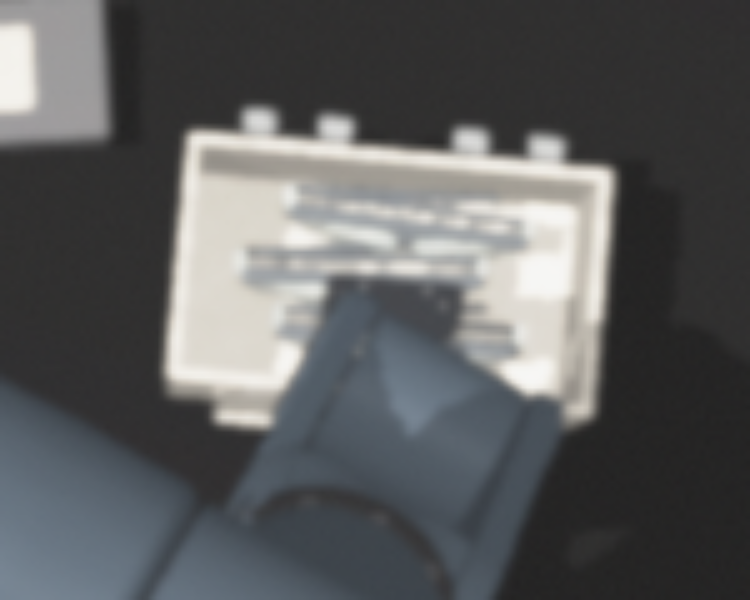

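Call:
move_arm([
  {"hand": 0,"x": 0,"y": 0.15,"z": -0.02,"wx": 0,"wy": 0,"wz": 0},
  {"hand": 0,"x": 0,"y": 0.15,"z": -0.02,"wx": 0,"wy": 0,"wz": 0},
  {"hand": 0,"x": 0,"y": 0.15,"z": -0.02,"wx": 0,"wy": 0,"wz": 0},
  {"hand": 0,"x": 0,"y": 0,"z": 0,"wx": 0,"wy": 0,"wz": 0},
])

```text
time_s: 7.95
position: [0.5048, -0.151, 0.0589]
tcp_rot: [[0.088, 0.996, 0.002], [0.996, -0.088, -0.001], [-0.001, 0.002, -1.0]]
force: [-0.1, -0.5, 0.3]
opening: 0.006
```

Call:
move_arm([
  {"hand": 0,"x": 0,"y": 0.12,"z": -0.01,"wx": 0,"wy": 0,"wz": 0},
  {"hand": 0,"x": 0,"y": 0,"z": 0,"wx": 0,"wy": 0,"wz": 0},
])

```text
time_s: 8.15
position: [0.5071, -0.151, 0.059]
tcp_rot: [[0.088, 0.996, 0.001], [0.996, -0.088, -0.0], [-0.0, 0.001, -1.0]]
force: [-0.2, 0.3, -0.2]
opening: 0.006
```

Call:
move_arm([
  {"hand": 0,"x": 0,"y": 0.12,"z": -0.01,"wx": 0,"wy": 0,"wz": 0},
  {"hand": 0,"x": 0,"y": 0,"z": 0,"wx": 0,"wy": 0,"wz": 0},
])

```text
time_s: 8.35
position: [0.5099, -0.1512, 0.0593]
tcp_rot: [[0.088, 0.996, 0.001], [0.996, -0.088, -0.0], [-0.0, 0.001, -1.0]]
force: [-0.2, -0.7, 0.9]
opening: 0.008
```

Run:
```python
from h import *
a=np.radians(BY);X=np.array([np.cos(a),np.sin(a)])
s=bot.read_state();print((s['position'][:2]-BO)@X,s['position'][2],s['force'])
c=cap('side','s3');cv2.imwrite('pics/s3z.png',cv2.resize(c['image'][180:290,290:420,::-1],None,fx=5,fy=5))
```

```text
-0.08981580129605203 0.05932508094015289 [-0.23355907 -0.67593516  0.8951659 ]
```

View pics/s3z.png

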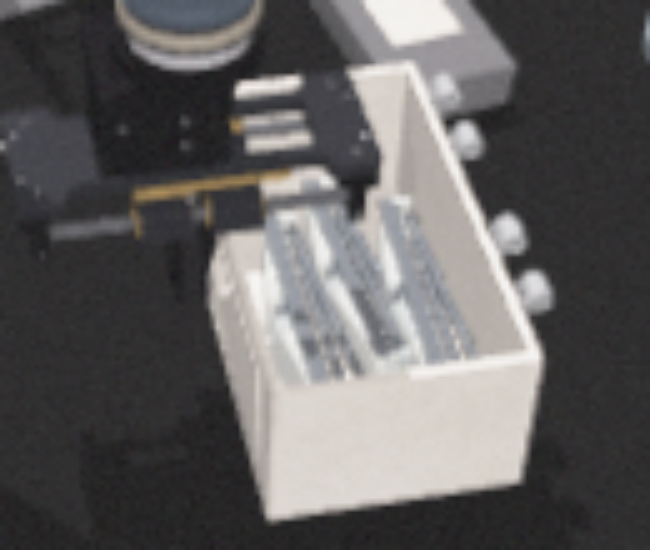

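Call:
move_arm([
  {"hand": 0,"x": 0,"y": 0.12,"z": 0,"wx": 0,"wy": 0,"wz": 0},
  {"hand": 0,"x": 0,"y": 0,"z": 0,"wx": 0,"wy": 0,"wz": 0},
])

```text
time_s: 8.6
position: [0.5115, -0.1511, 0.0592]
tcp_rot: [[0.087, 0.996, -0.002], [0.996, -0.087, 0.001], [0.0, -0.002, -1.0]]
force: [-3.0, -0.6, 1.8]
opening: 0.005
```

Call:
move_arm([
  {"hand": 0,"x": 0,"y": 0.1,"z": 0,"wx": 0,"wy": 0,"wz": 0},
  {"hand": 0,"x": 0,"y": 0,"z": 0,"wx": 0,"wy": 0,"wz": 0},
])

```text
time_s: 8.8
position: [0.5117, -0.151, 0.0592]
tcp_rot: [[0.086, 0.996, -0.007], [0.996, -0.086, 0.002], [0.001, -0.007, -1.0]]
force: [-7.8, -2.7, 6.0]
opening: 0.007
```

Call:
move_arm([
  {"hand": 0,"x": 0,"y": 0.06,"z": 0,"wx": 0,"wy": 0,"wz": 0},
  {"hand": 0,"x": 0,"y": 0,"z": 0,"wx": 0,"wy": 0,"wz": 0},
])

```text
time_s: 9.0
position: [0.5117, -0.151, 0.0592]
tcp_rot: [[0.086, 0.996, -0.01], [0.996, -0.086, 0.002], [0.001, -0.01, -1.0]]
force: [-11.4, -4.4, 8.3]
opening: 0.006
```

Run:
```python
from h import *
a=np.radians(BY);X=np.array([np.cos(a),np.sin(a)])
s=bot.read_state();print((s['position'][:2]-BO)@X,s['position'][2],s['force'])
c=cap('wrist','w4')
```

```text
-0.08805246779476511 0.05918338468070066 [-11.37846649  -4.38249659   8.33473554]
```

View pics/w4.png

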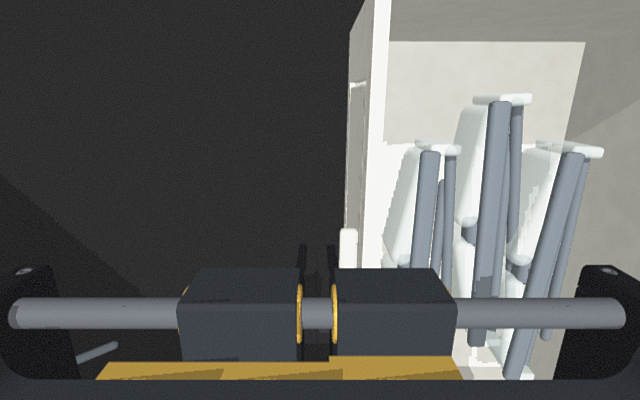

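The flap stopped moving while the push rose to 11 N, and in the image it is flush with the front wall (only the rib at (347,240) stands out). I'll back off, check it, and go to the rack.

Call:
move_arm([
  {"hand": 0,"x": 0,"y": -0.5,"z": 0,"wx": 0,"wy": 0,"wz": 0},
  {"hand": 0,"x": 0,"y": -0.8,"z": -0.2,"wx": 0,"wy": 0,"wz": 0},
  {"hand": 20,"x": 0,"y": 0,"z": -0.9,"wx": 0,"wy": 0,"wz": 0},
  {"hand": 40,"x": 0,"y": 0,"z": -0.9,"wx": 0,"wy": 0,"wz": 0},
  {"hand": 60,"x": 0,"y": 0,"z": -0.9,"wx": 0,"wy": 0,"wz": 0},
  {"hand": 60,"x": 0,"y": 0,"z": -0.9,"wx": 0,"wy": 0,"wz": 0},
  {"hand": 60,"x": 0,"y": 0,"z": -0.9,"wx": 0,"wy": 0,"wz": 0},
  {"hand": 60,"x": 0,"y": 0,"z": -0.9,"wx": 0,"wy": 0,"wz": 0},
  {"hand": 60,"x": 0,"y": 0,"z": -0.5,"wx": 0,"wy": 0,"wz": 0},
  {"hand": 60,"x": 0,"y": 0,"z": 0,"wx": 0,"wy": 0,"wz": 0},
])

```text
time_s: 10.05
position: [0.486, -0.1497, 0.2139]
tcp_rot: [[0.088, 0.996, 0.006], [0.996, -0.088, -0.003], [-0.002, 0.006, -1.0]]
force: [0.6, -0.5, -0.4]
opening: 0.634
```

Run:
```python
from h import *
c=cap('wrist','w5'); w=cloud(c);p=w.reshape(-1,3);a=np.radians(BY);X=np.array([np.cos(a),np.sin(a)]);Y=np.array([-X[1],X[0]])
bx=(p[:,:2]-BO)@X;by=(p[:,:2]-BO)@Y
for y0 in (0,.05,.08):
    for h in (.04,.055,.07,.083):
        m=(abs(by-y0)<.015)&(abs(p[:,2]-h)<.004)&(bx<-.05)
        print(y0,h,m.sum(),bx[m].min() if m.any() else None, np.median(bx[m]) if m.any() else None)
go([.47,.25,.26],101.6)
```

```text
0 0.04 0 None None
0 0.055 0 None None
0 0.07 0 None None
0 0.083 325 -0.07855363809118567 -0.07453886644984664
0.05 0.04 35 -0.0705827067349113 -0.07039497357079448
0.05 0.055 44 -0.07059204666827931 -0.07036413031009492
0.05 0.07 48 -0.07064104146068699 -0.07039162368198473
0.05 0.083 54 -0.07079055696278244 -0.07038699456274133
0.08 0.04 34 -0.07053611659025182 -0.07032169802994462
0.08 0.055 41 -0.07058440476079732 -0.07034913741638484
0.08 0.07 52 -0.0706102076465482 -0.07034832356524484
0.08 0.083 51 -0.07062871589069854 -0.07030111693314373
now [ 0.485 -0.149  0.213] shift units now-frame [15.851 -1.993 -1.922] units in target frame [15.763  2.621 -1.897] rotvec [  0.18    0.095 -16.629] F [-0.443 -0.395  0.018] t 10.1
```

View pics/w5.png

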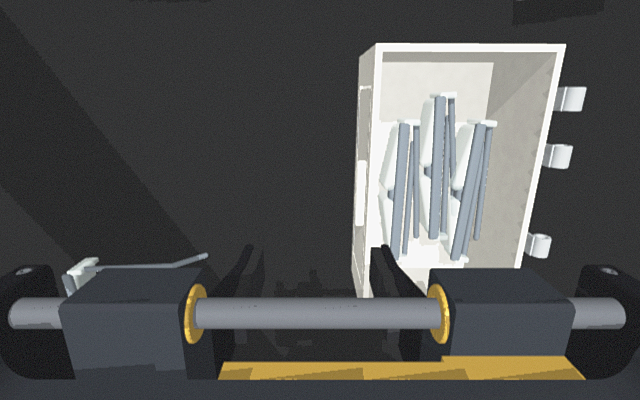

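Run:
```python
from h import *
np.set_printoptions(precision=4,suppress=True)
c=load('wr1')
P=np.array([ray(c,q,.170) for q in [(251.4,200),(249.0,140),(246.4,80),(243.6,20)]]);print(P)
f=np.polyfit(P[:,1],P[:,0],1);yaw=-np.degrees(np.arctan(f[0]));print('yaw',yaw)
E0=ray(c,(252.3,218.5),.170);print('end',E0)
a=np.radians(yaw);Y=np.array([-np.sin(a),np.cos(a)]);ctr=E0[:2]+Y*.105;ctr=np.array([np.polyval(f,ctr[1]),ctr[1]]);print('centre of top edge',ctr)
# lid frame x centre of panel is -1mm
print('top-cam estimate 458.3/459.4,288')
go(list(ctr)+[.26],90+yaw)
```

```text
[[0.4775 0.2032 0.17  ]
 [0.4684 0.2497 0.17  ]
 [0.46   0.2915 0.17  ]
 [0.4523 0.3293 0.17  ]]
yaw 11.292086490350824
end [0.4806 0.1878 0.17  ]
centre of top edge [0.4601 0.2908]
top-cam estimate 458.3/459.4,288
now [ 0.485 -0.149  0.213] shift units now-frame [17.442 -2.532 -1.926] units in target frame [17.455  2.467 -1.897] rotvec [  0.18    0.094 -16.321] F [-0.443 -0.395  0.018] t 10.1
```

Call:
move_arm([
  {"hand": 60,"x": 0,"y": 0,"z": -0.95,"wx": 0.1,"wy": 0.05,"wz": -8.15},
  {"hand": 60,"x": 0,"y": 0,"z": -0.95,"wx": 0.1,"wy": 0.05,"wz": -8.15},
  {"hand": 60,"x": 0.97,"y": 0.137,"z": 0,"wx": 0,"wy": 0,"wz": 0},
  {"hand": 60,"x": 0.97,"y": 0.137,"z": 0,"wx": 0,"wy": 0,"wz": 0},
  {"hand": 60,"x": 0.97,"y": 0.137,"z": 0,"wx": 0,"wy": 0,"wz": 0},
  {"hand": 60,"x": 0.97,"y": 0.137,"z": 0,"wx": 0,"wy": 0,"wz": 0},
  {"hand": 60,"x": 0.97,"y": 0.137,"z": 0,"wx": 0,"wy": 0,"wz": 0},
  {"hand": 60,"x": 0.97,"y": 0.137,"z": 0,"wx": 0,"wy": 0,"wz": 0},
  {"hand": 60,"x": 0.97,"y": 0.137,"z": 0,"wx": 0,"wy": 0,"wz": 0},
  {"hand": 60,"x": 0.97,"y": 0.137,"z": 0,"wx": 0,"wy": 0,"wz": 0},
  {"hand": 60,"x": 0.97,"y": 0.137,"z": 0,"wx": 0,"wy": 0,"wz": 0},
  {"hand": 60,"x": 0.97,"y": 0.137,"z": 0,"wx": 0,"wy": 0,"wz": 0},
  {"hand": 60,"x": 0.97,"y": 0.137,"z": 0,"wx": 0,"wy": 0,"wz": 0},
  {"hand": 60,"x": 0.97,"y": 0.137,"z": 0,"wx": 0,"wy": 0,"wz": 0},
  {"hand": 60,"x": 0.97,"y": 0.137,"z": 0,"wx": 0,"wy": 0,"wz": 0},
  {"hand": 60,"x": 0.97,"y": 0.137,"z": 0,"wx": 0,"wy": 0,"wz": 0},
  {"hand": 60,"x": 0.97,"y": 0.137,"z": 0,"wx": 0,"wy": 0,"wz": 0},
  {"hand": 60,"x": 0.97,"y": 0.137,"z": 0,"wx": 0,"wy": 0,"wz": 0},
  {"hand": 60,"x": 0.97,"y": 0.137,"z": 0,"wx": 0,"wy": 0,"wz": 0},
  {"hand": 60,"x": 0.97,"y": 0.137,"z": 0,"wx": 0,"wy": 0,"wz": 0},
])

```text
time_s: 12.1
position: [0.4586, 0.2923, 0.2585]
tcp_rot: [[-0.195, 0.981, -0.005], [0.981, 0.195, 0.001], [0.002, -0.005, -1.0]]
force: [-0.4, 0.1, -0.2]
opening: 0.689
```

Call:
move_arm([
  {"hand": 60,"x": 0,"y": 0,"z": 0,"wx": 0,"wy": 0,"wz": 0},
  {"hand": 60,"x": 0,"y": 0,"z": 0,"wx": 0,"wy": 0,"wz": 0},
])

```text
time_s: 12.3
position: [0.4586, 0.2912, 0.2588]
tcp_rot: [[-0.197, 0.98, -0.005], [0.98, 0.197, 0.0], [0.001, -0.005, -1.0]]
force: [-0.0, -0.4, -0.0]
opening: 0.693
```

Run:
```python
from h import *
c=cap('wrist','w6'); go([.4601,.2905,.148],101.3)
```

```text
now [0.459 0.291 0.259] shift units now-frame [-0.026  0.076  4.441] units in target frame [-0.019  0.053  4.441] rotvec [-0.294 -0.082 -0.009] F [-0.004 -0.334  0.317] t 12.35
```

View pics/w6.png

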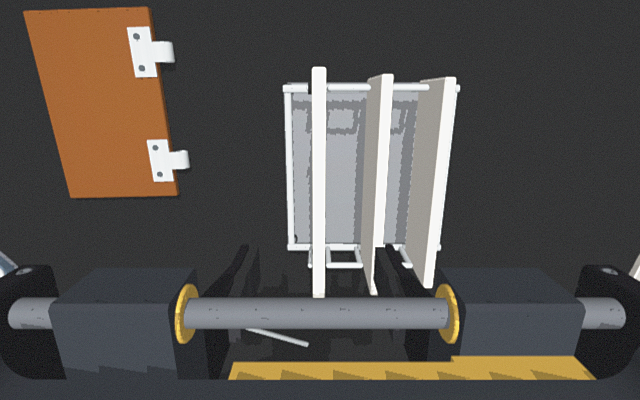

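Run:
```python
from h import *
np.set_printoptions(precision=4,suppress=True)
c=load('w6');e1=ray(c,(319.5,67.5),.17);e2=ray(c,(318.5,297),.17);print(e1,e2,np.linalg.norm(e1-e2),(e1+e2)/2,np.degrees(np.arctan2(e1[1]-e2[1],e1[0]-e2[0])))
go(list(((e1+e2)/2)[:2])+[.145],101.3)
```

```text
[0.4396 0.3918 0.17  ] [0.4746 0.2159 0.17  ] 0.1793179650097982 [0.4571 0.3038 0.17  ] 101.24615217124077
now [0.459 0.291 0.259] shift units now-frame [0.52  0.063 4.562] units in target frame [0.526 0.04  4.561] rotvec [-0.294 -0.082 -0.009] F [-0.004 -0.334  0.317] t 12.35
```

Call:
move_arm([
  {"hand": 50,"x": -0.03,"y": 0.05,"z": 0.76,"wx": -0.29,"wy": -0.08,"wz": 0},
  {"hand": 50,"x": 0,"y": 0,"z": 0.76,"wx": 0,"wy": 0,"wz": 0},
  {"hand": 50,"x": 0,"y": 0,"z": 0.76,"wx": 0,"wy": 0,"wz": 0},
  {"hand": 50,"x": 0,"y": 0,"z": 0.76,"wx": 0,"wy": 0,"wz": 0},
  {"hand": 50,"x": 0,"y": 0,"z": 0.76,"wx": 0,"wy": 0,"wz": 0},
  {"hand": 50,"x": 0,"y": 0,"z": 0.76,"wx": 0,"wy": 0,"wz": 0},
  {"hand": 50,"x": 0,"y": 0,"z": 0,"wx": 0,"wy": 0,"wz": 0},
  {"hand": 50,"x": 0,"y": 0,"z": 0,"wx": 0,"wy": 0,"wz": 0},
])

```text
time_s: 13.15
position: [0.4608, 0.2901, 0.146]
tcp_rot: [[-0.194, 0.981, 0.001], [0.981, 0.194, 0.001], [0.001, 0.001, -1.0]]
force: [0.6, 0.0, -1.0]
opening: 0.573
```

Run:
```python
from h import *
c=cap('side','s7');cv2.imwrite('pics/s7z.png',cv2.resize(c['image'][60:200,230:350,::-1],None,fx=5,fy=4.2))
go([.4601,.2899,.145],101.3)
```

```text
now [0.461 0.29  0.147] shift units now-frame [-0.013 -0.052  0.066] units in target frame [-0.013 -0.052  0.066] rotvec [ 0.16  -0.051 -0.084] F [-0.608  0.773  0.976] t 13.2
```

View pics/s7z.png

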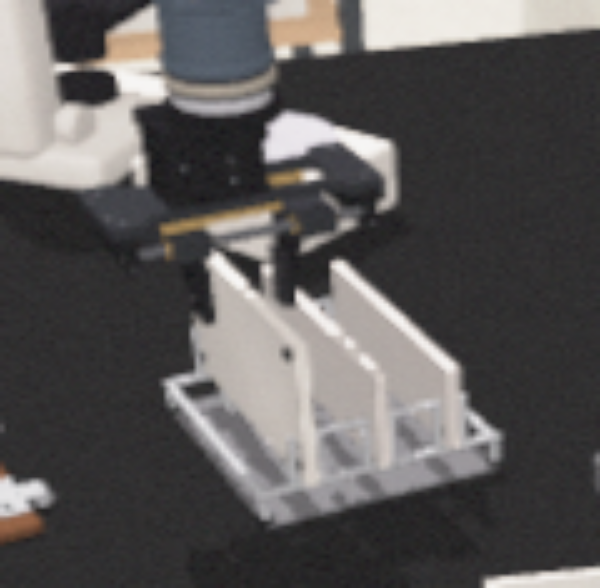

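The fingers straddle the lid's top edge. Closing now.

Call:
move_arm([
  {"hand": 0,"x": 0,"y": -0.03,"z": 0.05,"wx": 0,"wy": 0,"wz": 0},
  {"hand": 0,"x": 0,"y": 0,"z": 0,"wx": 0,"wy": 0,"wz": 0},
  {"hand": 0,"x": 0,"y": 0,"z": 0,"wx": 0,"wy": 0,"wz": 0},
  {"hand": 0,"x": 0,"y": 0,"z": 0,"wx": 0,"wy": 0,"wz": 0},
  {"hand": 0,"x": 0,"y": 0,"z": 0,"wx": 0,"wy": 0,"wz": 0},
  {"hand": 0,"x": 0,"y": 0,"z": 0,"wx": 0,"wy": 0,"wz": 0},
  {"hand": 0,"x": 0,"y": 0,"z": 0,"wx": 0,"wy": 0,"wz": 0},
  {"hand": 0,"x": 0,"y": 0,"z": 0,"wx": 0,"wy": 0,"wz": 0},
])

```text
time_s: 14.0
position: [0.4598, 0.2908, 0.1449]
tcp_rot: [[-0.196, 0.981, 0.001], [0.981, 0.196, 0.001], [0.001, 0.002, -1.0]]
force: [0.0, 0.3, 1.9]
opening: 0.112
```

Call:
move_arm([
  {"hand": 0,"x": 0,"y": 0,"z": -0.1,"wx": 0,"wy": 0,"wz": 0},
  {"hand": 0,"x": 0,"y": 0,"z": -0.3,"wx": 0,"wy": 0,"wz": 0},
  {"hand": 0,"x": 0,"y": 0,"z": -0.5,"wx": 0,"wy": 0,"wz": 0},
  {"hand": 0,"x": 0,"y": 0,"z": 0,"wx": 0,"wy": 0,"wz": 0},
])

```text
time_s: 14.4
position: [0.4612, 0.2913, 0.1693]
tcp_rot: [[-0.195, 0.981, 0.006], [0.981, 0.195, 0.003], [0.002, 0.006, -1.0]]
force: [0.5, 0.6, -2.5]
opening: 0.113
```

Call:
move_arm([
  {"hand": 0,"x": 0,"y": 0,"z": -0.6,"wx": 0,"wy": 0,"wz": 0},
  {"hand": 0,"x": 0,"y": 0,"z": -0.8,"wx": 0,"wy": 0,"wz": 0},
  {"hand": 0,"x": 0,"y": 0,"z": -0.8,"wx": 0,"wy": 0,"wz": 0},
  {"hand": 0,"x": 0,"y": 0,"z": -0.8,"wx": 0,"wy": 0,"wz": 0},
  {"hand": 0,"x": 0,"y": 0,"z": -0.8,"wx": 0,"wy": 0,"wz": 0},
  {"hand": 0,"x": 0,"y": 0,"z": -0.8,"wx": 0,"wy": 0,"wz": 0},
  {"hand": 0,"x": 0,"y": 0,"z": -0.5,"wx": 0,"wy": 0,"wz": 0},
  {"hand": 0,"x": 0,"y": 0,"z": 0,"wx": 0,"wy": 0,"wz": 0},
  {"hand": 0,"x": 0,"y": 0,"z": 0,"wx": 0,"wy": 0,"wz": 0},
])

```text
time_s: 15.3
position: [0.4592, 0.2904, 0.2943]
tcp_rot: [[-0.195, 0.981, 0.001], [0.981, 0.195, 0.001], [0.001, 0.001, -1.0]]
force: [-0.3, -0.2, -3.4]
opening: 0.112
```

Run:
```python
from h import *
c=cap('side','s8');cv2.imwrite('pics/s8z.png',cv2.resize(c['image'][40:180,230:350,::-1],None,fx=5,fy=4.2))
cap('wrist','w8');cap('top','t8')
go([.69,-.17,.3],84.9)
```

```text
now [0.459 0.29  0.293] shift units now-frame [-19.863   5.469  -0.273] units in target frame [-17.517  10.845  -0.261] rotvec [-0.057 -0.012 16.367] F [ 0.666  0.636 -3.369] t 15.45
```

View pics/s8z.png

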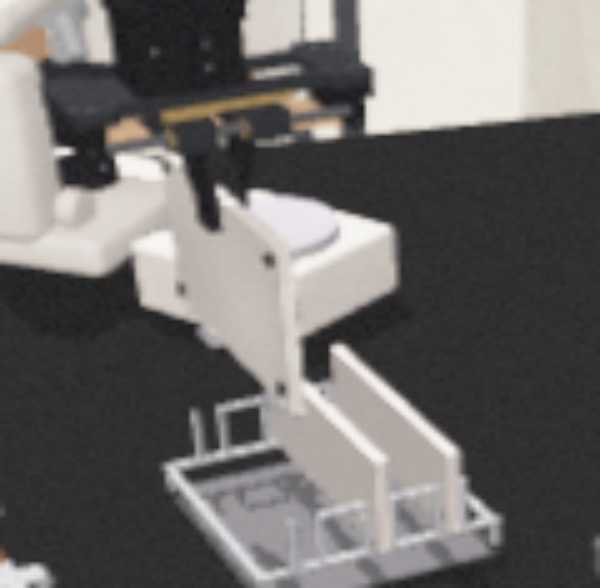

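View pics/w8.png

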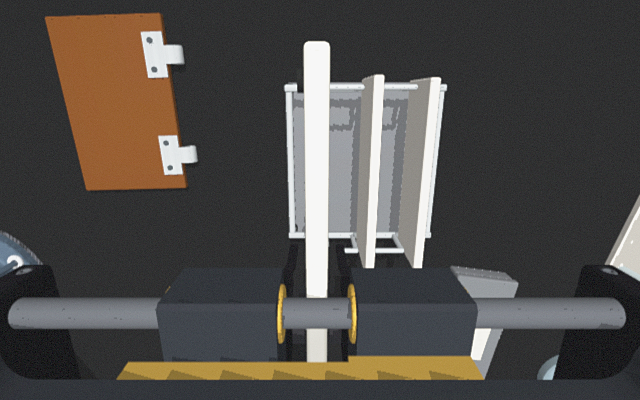

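Run:
```python
from h import *
np.set_printoptions(precision=4,suppress=True)
c=load('w8');s=bot.read_state();p=s['position'];Rm=s['tcp_rot']
zt=p[2]+.0251
for q in [(316,42),(304,42),(329,42),(315.5,235),(304.8,235),(327.5,235),(303.5,120),(329,120)]:
    print(q,Rm.T@(ray(c,q,zt)-p))
t=b2w([.0773,0,.300]);print(t);go(t,84.9)
```

```text
(316, 42) [ 0.1032 -0.0007 -0.0251]
(304, 42) [ 0.1032 -0.0051 -0.0251]
(329, 42) [ 0.1032  0.004  -0.0251]
(315.5, 235) [ 0.0272 -0.0009 -0.0251]
(304.8, 235) [ 0.0272 -0.0056 -0.0251]
(327.5, 235) [ 0.0272  0.0042 -0.0251]
(303.5, 120) [ 0.0755 -0.0056 -0.0251]
(329, 120) [ 0.0756  0.0043 -0.0251]
[ 0.6763 -0.1672  0.3   ]
now [0.459 0.29  0.293] shift units now-frame [-19.645   4.953  -0.273] units in target frame [-17.453  10.289  -0.261] rotvec [-0.057 -0.012 16.367] F [ 0.666  0.636 -3.369] t 15.45
```

Call:
move_arm([
  {"hand": 0,"x": -0.4,"y": 0.2,"z": 0,"wx": 0,"wy": 0,"wz": 0},
  {"hand": 0,"x": -0.8,"y": 0.4,"z": 0,"wx": 0,"wy": 0,"wz": 0},
  {"hand": 0,"x": -0.95,"y": 0.4,"z": 0,"wx": 0,"wy": 0,"wz": 0},
  {"hand": 0,"x": -0.95,"y": 0.4,"z": 0,"wx": 0,"wy": 0,"wz": 0},
  {"hand": 0,"x": -0.95,"y": 0.4,"z": 0,"wx": 0,"wy": 0,"wz": 0},
  {"hand": 0,"x": -0.95,"y": 0.4,"z": 0,"wx": 0,"wy": 0,"wz": 0},
  {"hand": 0,"x": -0.95,"y": 0.4,"z": 0,"wx": 0,"wy": 0,"wz": 4.1},
  {"hand": 0,"x": -0.95,"y": 0.4,"z": 0,"wx": 0,"wy": 0,"wz": 4.1},
  {"hand": 0,"x": -0.95,"y": 0.4,"z": 0,"wx": 0,"wy": 0,"wz": 4.1},
  {"hand": 0,"x": -0.95,"y": 0.4,"z": 0,"wx": 0,"wy": 0,"wz": 4.1},
  {"hand": 0,"x": -0.9,"y": 0.5,"z": 0,"wx": 0,"wy": 0,"wz": 0},
  {"hand": 0,"x": -0.9,"y": 0.5,"z": 0,"wx": 0,"wy": 0,"wz": 0},
  {"hand": 0,"x": -0.9,"y": 0.5,"z": 0,"wx": 0,"wy": 0,"wz": 0},
  {"hand": 0,"x": -0.9,"y": 0.5,"z": 0,"wx": 0,"wy": 0,"wz": 0},
  {"hand": 0,"x": -0.9,"y": 0.5,"z": 0,"wx": 0,"wy": 0,"wz": 0},
  {"hand": 0,"x": -0.8,"y": 0.5,"z": 0,"wx": 0,"wy": 0,"wz": 0},
  {"hand": 0,"x": -0.6,"y": 0.5,"z": 0,"wx": 0,"wy": 0,"wz": 0},
  {"hand": 0,"x": 0,"y": 0,"z": 0,"wx": 0,"wy": 0,"wz": 0},
])

```text
time_s: 17.25
position: [0.6614, -0.0705, 0.2935]
tcp_rot: [[0.093, 0.996, 0.002], [0.996, -0.093, -0.001], [-0.0, 0.002, -1.0]]
force: [-0.0, 0.4, -2.4]
opening: 0.111
```

Run:
```python
from h import *
t=b2w([.0773,0,.300]);go(t,84.85)
```

```text
now [ 0.661 -0.071  0.293] shift units now-frame [-3.793  0.95  -0.257] units in target frame [-3.796  0.939 -0.26 ] rotvec [ 0.111  0.021 -0.167] F [-0.039  0.368 -2.392] t 17.25
```

Call:
move_arm([
  {"hand": 0,"x": -0.63,"y": 0.16,"z": 0,"wx": 0,"wy": 0,"wz": -0.16},
  {"hand": 0,"x": -0.63,"y": 0.16,"z": 0,"wx": 0,"wy": 0,"wz": 0},
  {"hand": 0,"x": -0.63,"y": 0.16,"z": 0,"wx": 0,"wy": 0,"wz": 0},
  {"hand": 0,"x": -0.63,"y": 0.16,"z": 0,"wx": 0,"wy": 0,"wz": 0},
  {"hand": 0,"x": -0.63,"y": 0.16,"z": 0,"wx": 0,"wy": 0,"wz": 0},
  {"hand": 0,"x": -0.6,"y": 0.16,"z": 0,"wx": 0,"wy": 0,"wz": 0},
  {"hand": 0,"x": 0,"y": 0,"z": 0,"wx": 0,"wy": 0,"wz": 0},
  {"hand": 0,"x": 0,"y": 0,"z": 0,"wx": 0,"wy": 0,"wz": 0},
])

```text
time_s: 18.05
position: [0.6758, -0.1624, 0.2944]
tcp_rot: [[0.087, 0.996, 0.001], [0.996, -0.087, 0.002], [0.002, 0.001, -1.0]]
force: [-0.0, 0.8, -2.9]
opening: 0.114
```

Run:
```python
from h import *
go(b2w([.078,.0012,.26]),84.85)
c=cap('side','s9');cv2.imwrite('pics/s9z.png',cv2.resize(c['image'][130:290,310:450,::-1],None,fx=5,fy=3.7,interpolation=cv2.INTER_CUBIC))
cap('wrist','w9');cap('top','t9')
```

```text
now [ 0.676 -0.162  0.294] shift units now-frame [-0.143  0.064  1.376] units in target frame [-0.14   0.065  1.376] rotvec [ 0.057 -0.132  0.134] F [-0.039  0.821 -2.922] t 18.05
```

View pics/s9z.png

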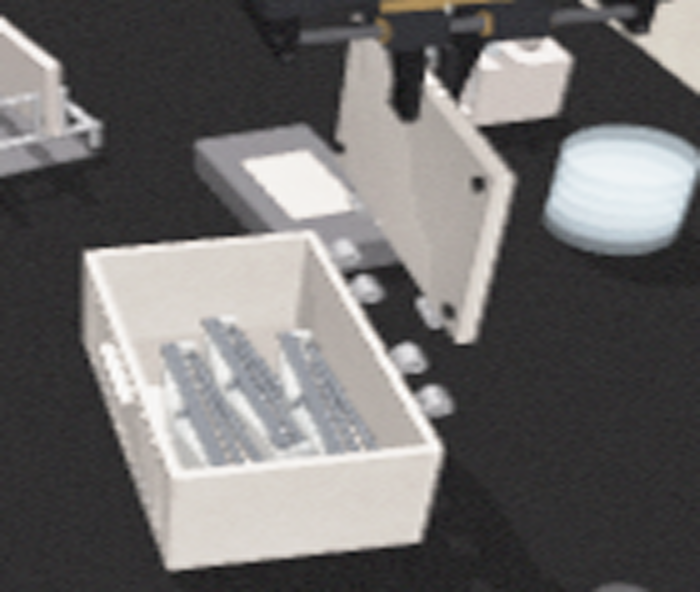

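View pics/w9.png

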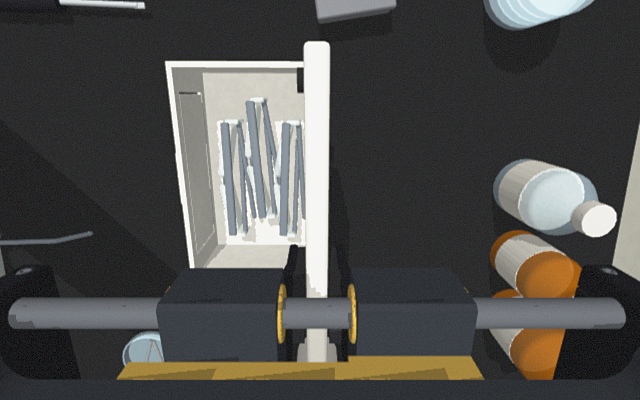

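```bash
cat >> h.py <<'E'
def proj(c,p):
    T=np.linalg.inv(c['pose']);q=T[:3,:3]@np.asarray(p)+T[:3,3];return np.array([c['fx']*q[0]/q[2]+c['cx'],c['fy']*q[1]/q[2]+c['cy']])
def lid2w(s,p): # lid coords -> world given state
    return s['position']+s['tcp_rot']@np.array([p[1]-.0015,p[0]+1e-3-.0006,.148-.0251-p[2]])
E
python3 - <<'E'
from h import *
s=bot.read_state();c=load('s9')
for k in (81.5,38.5,-38.5,-81.5): print('box kn',k,proj(c,b2w([.078,k/1e3,.108])))
ex,ey=5,3.7
im=cv2.imread('pics/s9z.png')
F=8
z=cv2.resize(c['image'][180:250,370:440,::-1],None,fx=F,fy=F,interpolation=cv2.INTER_CUBIC)
def mk(p,col):
    q=(proj(c,p)-[370,180]+.5)*F; cv2.drawMarker(z,tuple(int(a) for a in q),col,cv2.MARKER_CROSS,14,1)
for k in (90,73,47,30,-30,-47,-73,-90): mk(b2w([.078,k/1e3,.108]),(0,0,255))
for y in (-70,-50,50,70): mk(lid2w(s,[0,y/1e3,0]),(0,255,0))
for x in (-6,4):
  for zz in (12,148):
    mk(lid2w(s,[x/1e3,-.105,zz/1e3]),(255,255,0))
cv2.imwrite('pics/s9m.png',z)
E
```

```text
box kn 81.5 [378.38478252 197.89157355]
box kn 38.5 [382.74838278 207.53002559]
box kn -38.5 [391.24353757 226.29438004]
box kn -81.5 [396.41454105 237.71624867]
```

View pics/s9m.png

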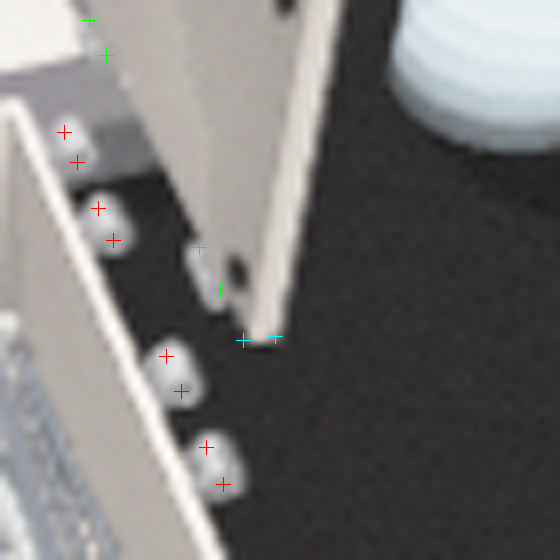

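Run:
```python
from h import *
np.set_printoptions(precision=4,suppress=True)
for t in ('w8','w9'):
    c=load(t);w=cloud(c)
    q=w[60:230,308:325];print(t,np.nanmedian(q[...,2]),np.nanmedian(q[:80,:,2]),np.nanmedian(q[90:,:,2]))
c=load('w6');w=cloud(c);q=w[80:240,315:322];print('rack lid top',np.nanmedian(q[...,2]))
# knuckle tops box in wr2 ~0.1153-.1163 (expected .115)
c=load('t9');w=cloud(c)
F=8;cv2.imwrite('pics/t9z.png',cv2.resize(c['image'][100:175,310:410,::-1],None,fx=F,fy=F,interpolation=cv2.INTER_CUBIC))
```

```text
w8 0.3185171631676088 0.3185324278110984 0.31850365749064125
w9 0.31929263334337377 0.31932988904816956 0.31924954157730634
rack lid top 0.16973513974972448
```

View pics/t9z.png

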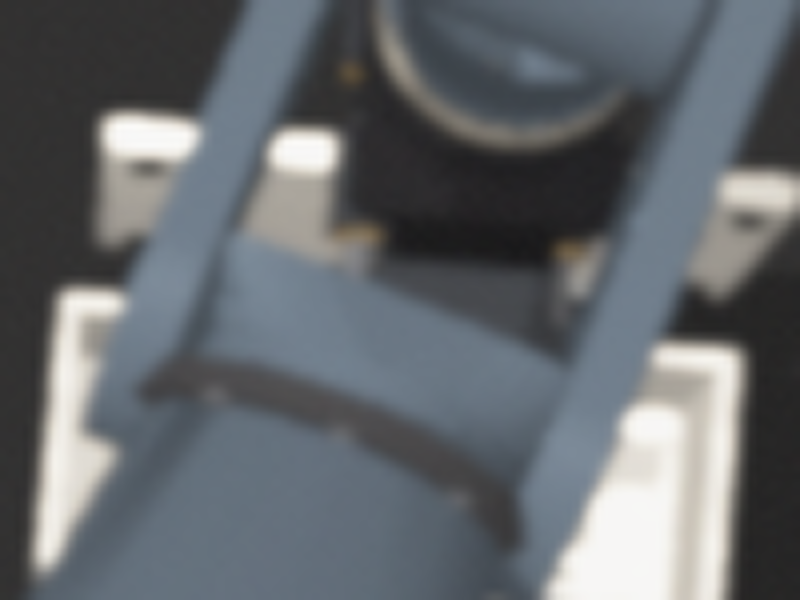

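Call:
move_arm([
  {"hand": 0,"x": -0.14,"y": 0.06,"z": 0.4,"wx": 0.05,"wy": -0.12,"wz": 0.13},
  {"hand": 0,"x": 0,"y": 0,"z": 0.4,"wx": 0,"wy": 0,"wz": 0},
  {"hand": 0,"x": 0,"y": 0,"z": 0.4,"wx": 0,"wy": 0,"wz": 0},
  {"hand": 0,"x": 0,"y": 0,"z": 0.4,"wx": 0,"wy": 0,"wz": 0},
  {"hand": 0,"x": 0,"y": 0,"z": 0,"wx": 0,"wy": 0,"wz": 0},
  {"hand": 0,"x": 0,"y": 0,"z": 0,"wx": 0,"wy": 0,"wz": 0},
])

```text
time_s: 18.8
position: [0.677, -0.1657, 0.254]
tcp_rot: [[0.089, 0.996, -0.0], [0.996, -0.089, -0.0], [-0.0, -0.0, -1.0]]
force: [-0.1, 0.3, -2.4]
opening: 0.11
```

Run:
```python
from h import *
go(b2w([.078,.0012,.231]),84.85)
```

```text
now [ 0.677 -0.166  0.254] shift units now-frame [-0.012  0.006  0.918] units in target frame [-0.013  0.005  0.918] rotvec [-0.021  0.025  0.055] F [-0.054  0.329 -2.374] t 18.8
```

```bash
cat > chk.py <<'E'
from h import *
import sys
t=sys.argv[1];s=bot.read_state();c=cap('side',t)
F=9;u0,v0=366,175
z=cv2.resize(c['image'][v0:v0+66,u0:u0+80,::-1],None,fx=F,fy=F,interpolation=cv2.INTER_CUBIC)
def mk(p,col):
    q=(proj(c,p)-[u0,v0]+.5)*F; cv2.drawMarker(z,tuple(int(a) for a in q),col,cv2.MARKER_CROSS,12,1)
for k in (90,73,47,30,-30,-47,-73,-90): mk(b2w([.078,k/1e3,.108]),(0,0,255))
for y in (-70,-50,50,70): mk(lid2w(s,[0,y/1e3,0]),(0,255,0))
for x in (-6,4):
    mk(lid2w(s,[x/1e3,-.105,.012]),(255,255,0))
cv2.imwrite(f'pics/{t}m.png',z)
l=lid2w(s,[0,0,0]);a=np.radians(BY);X=np.array([np.cos(a),np.sin(a)]);Y=np.array([-X[1],X[0]])
print('lid origin in box',(l[:2]-BO)@X-.078,(l[:2]-BO)@Y,l[2]-.108,'F',s['force'],'t',s['time_s'])
E
python3 chk.py s10
```

```text
lid origin in box 0.00022136109888355737 -3.895380448607937e-05 0.023055784820205025 F [-0.05397988  0.32899815 -2.37426904] t 18.8
```

View pics/s10m.png

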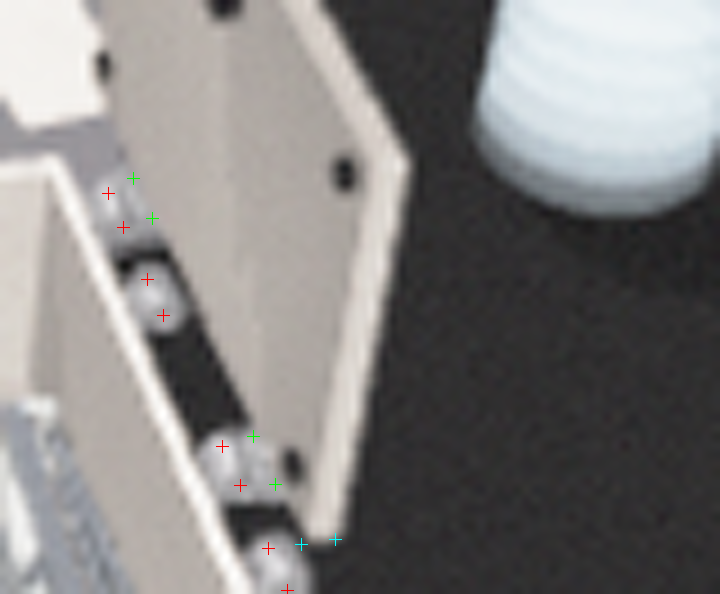

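```bash
cat > sil.py <<'E'
from h import *
import sys
t=sys.argv[1];c=load(t);s=bot.read_state();g=cv2.cvtColor(c['image'],cv2.COLOR_RGB2GRAY).astype(float)
def edge(v,u):
    us=np.arange(u-4,u+4,.05);p=np.array([np.interp(x,np.arange(640),g[v]) for x in us]);a=p[:20].mean();b=p[-20:].mean();k=np.argmin(abs(p-(a+b)/2));return us[k],a,b
print('lid right silhouette (x=+4,y=-105): row, measured, predicted')
A=proj(c,lid2w(s,[.004,-.105,.03]));B=proj(c,lid2w(s,[.004,-.105,.13]))
for f in (0.1,.3,.5,.7,.9):
    q=A+(B-A)*f;v=int(round(q[1]));u=A[0]+(B-A)[0]*(v-A[1])/(B-A)[1];e=edge(v,u);print(v,round(e[0],2),round(u,2),'d',round(e[0]-u,2),e[1:])
print('box back-right corner edge')
A=proj(c,b2w([.07,-.12,.02]));B=proj(c,b2w([.07,-.12,.095]))
for f in (0.1,.4,.7,.95):
    q=A+(B-A)*f;v=int(round(q[1]));u=A[0]+(B-A)[0]*(v-A[1])/(B-A)[1];e=edge(v,u);print(v,round(e[0],2),round(u,2),'d',round(e[0]-u,2),e[1:])
th=np.linspace(0,2*np.pi,60)
print('knuckle silhouettes right')
for y0,y1,nm in ((.073,.090,'k1'),(.03,.047,'k2'),(-.047,-.03,'k3'),(-.09,-.073,'k4')):
    P=np.array([proj(c,b2w([.078+.007*np.cos(x),y,.108+.007*np.sin(x)])) for x in th for y in (y0,y1)])
    h=cv2.convexHull(P.astype(np.float32))[:,0]
    for v in np.arange(np.ceil(P[:,1].min()+1.2),P[:,1].max()-1.2):
        # hull right crossing
        xs=[]
        for i in range(len(h)):
            a,b=h[i],h[(i+1)%len(h)]
            if (a[1]-v)*(b[1]-v)<0: xs.append(a[0]+(b[0]-a[0])*(v-a[1])/(b[1]-a[1]))
        u=max(xs);e=edge(int(v),u);print(nm,v,round(e[0]-u,2),e[1:])
E
python3 sil.py s10
```

```text
lid right silhouette (x=+4,y=-105): row, measured, predicted
226 404.93 404.63 d 0.3 (np.float64(189.19037690096798), np.float64(47.94065309167214))
220 406.15 405.75 d 0.4 (np.float64(191.54672254117872), np.float64(44.941315028788246))
214 407.18 406.88 d 0.3 (np.float64(192.11658634682755), np.float64(45.8153706086772))
207 408.6 408.2 d 0.4 (np.float64(190.52328014102508), np.float64(46.13107400273157))
201 409.67 409.32 d 0.35 (np.float64(196.04035620070988), np.float64(46.07205082887829))
box back-right corner edge
269 395.1 394.6 d 0.5 (np.float64(213.75379930795415), np.float64(37.16732525951816))
264 395.98 395.53 d 0.45 (np.float64(211.25000000000006), np.float64(39.00679897049321))
258 397.09 396.64 d 0.45 (np.float64(209.60000000000014), np.float64(35.088222366713985))
253 398.11 397.56 d 0.55 (np.float64(209.10694141945055), np.float64(45.609586723423305))
knuckle silhouettes right
k1 196.0 -1.8 (np.float64(196.26243236130682), np.float64(177.0))
k1 197.0 -2.05 (np.float64(201.96609572411904), np.float64(176.5012335239386))
k1 198.0 -2.6 (np.float64(202.26492716499908), 
[... 896 characters left out ...]
3 227.0 2.1 (np.float64(203.43223713841627), np.float64(67.77554709618074))
k3 228.0 2.35 (np.float64(171.5764854603321), np.float64(101.21708506424952))
k3 229.0 3.0 (np.float64(167.1953218346214), np.float64(148.0945600420154))
k4 235.0 -0.15 (np.float64(167.49378958913454), np.float64(91.00261523989413))
k4 236.0 -0.05 (np.float64(203.55823168787404), np.float64(47.38730945461954))
k4 237.0 -0.1 (np.float64(211.5076336464183), np.float64(49.00306993456166))
k4 238.0 -0.05 (np.float64(212.96605649318977), np.float64(50.683521079011655))
k4 239.0 -0.15 (np.float64(191.72960980538923), np.float64(43.37258401766441))
k4 240.0 0.0 (np.float64(168.27134271088647), np.float64(48.36849690562262))
```

The silhouettes of lid (+0.35 px) and box (+0.0 to 0.5 px) agree to within about 1 mm and show no tilt. Lowering in two stages with a force check.

Call:
move_arm([
  {"hand": 0,"x": 0,"y": 0,"z": 0.15,"wx": 0,"wy": 0,"wz": 0},
  {"hand": 0,"x": 0,"y": 0,"z": 0.15,"wx": 0,"wy": 0,"wz": 0},
  {"hand": 0,"x": 0,"y": 0,"z": 0.15,"wx": 0,"wy": 0,"wz": 0},
  {"hand": 0,"x": 0,"y": 0,"z": 0.1,"wx": 0,"wy": 0,"wz": 0},
  {"hand": 0,"x": 0,"y": 0,"z": 0,"wx": 0,"wy": 0,"wz": 0},
  {"hand": 0,"x": 0,"y": 0,"z": 0,"wx": 0,"wy": 0,"wz": 0},
])

```text
time_s: 19.45
position: [0.6772, -0.1658, 0.2408]
tcp_rot: [[0.089, 0.996, 0.001], [0.996, -0.089, -0.001], [-0.001, 0.001, -1.0]]
force: [-0.1, -0.6, -1.4]
opening: 0.109
```

```bash
python3 chk.py s11
```

```text
lid origin in box 0.0005134807409029468 -0.00017708105389992223 0.009901548816530617 F [-0.05923644 -0.57810566 -1.43934934] t 19.45
```

View pics/s11m.png

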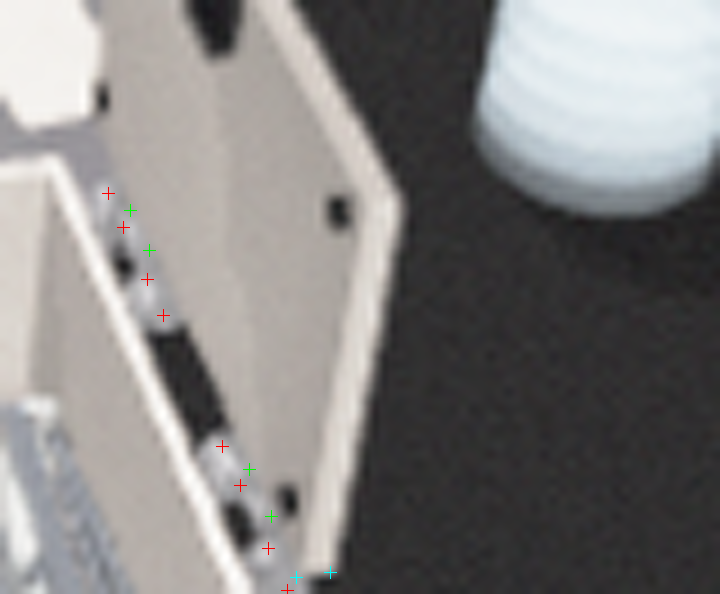

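Call:
move_arm([
  {"hand": 0,"x": 0,"y": -0.01,"z": 0.1,"wx": 0,"wy": 0,"wz": 0},
  {"hand": 0,"x": 0,"y": 0,"z": 0.1,"wx": 0,"wy": 0,"wz": 0},
  {"hand": 0,"x": 0,"y": 0,"z": 0,"wx": 0,"wy": 0,"wz": 0},
  {"hand": 0,"x": 0,"y": 0,"z": 0,"wx": 0,"wy": 0,"wz": 0},
])

```text
time_s: 19.9
position: [0.6768, -0.1658, 0.2357]
tcp_rot: [[0.089, 0.996, 0.0], [0.996, -0.089, -0.001], [-0.001, 0.0, -1.0]]
force: [0.6, -0.1, -2.7]
opening: 0.115
```

Call:
move_arm([
  {"hand": 0,"x": 0,"y": 0,"z": 0.1,"wx": 0,"wy": 0,"wz": 0},
  {"hand": 0,"x": 0,"y": 0,"z": 0.08,"wx": 0,"wy": 0,"wz": 0},
  {"hand": 0,"x": 0,"y": 0,"z": 0,"wx": 0,"wy": 0,"wz": 0},
  {"hand": 0,"x": 0,"y": 0,"z": 0,"wx": 0,"wy": 0,"wz": 0},
  {"hand": 0,"x": 0,"y": 0,"z": 0,"wx": 0,"wy": 0,"wz": 0},
])

```text
time_s: 20.4
position: [0.677, -0.1659, 0.2315]
tcp_rot: [[0.089, 0.996, 0.001], [0.996, -0.089, -0.001], [-0.001, 0.001, -1.0]]
force: [-0.3, 0.9, -2.1]
opening: 0.115
```

```bash
python3 chk.py s12; python3 sil.py s12 | head -11
python3 - <<'E'
from h import *
np.set_printoptions(precision=4,suppress=True)
c=cap('wrist','w12');c2=cap('top','t12');s=bot.read_state();w=cloud(c)
print(s['tcp_rot'],s['force'],'lidtop',np.nanmedian(w[60:230,308:325,2]))
for q in [(316,42)]: print(ray(c,q,s['position'][2]+.025))
E
```

```text
lid origin in box 0.0003586224806442634 -0.00023685339438425516 0.000567553941605653 F [-0.3465937   0.89919554 -2.09349992] t 20.4
lid right silhouette (x=+4,y=-105): row, measured, predicted
233 403.7 403.15 d 0.55 (np.float64(180.16616340767655), np.float64(46.204013099392746))
227 404.78 404.28 d 0.5 (np.float64(189.201166686043), np.float64(49.18678070073213))
221 406.0 405.4 d 0.6 (np.float64(189.05193266628675), np.float64(46.87666399469551))
215 407.18 406.53 d 0.65 (np.float64(190.68909027224504), np.float64(46.126424228273166))
209 408.15 407.65 d 0.5 (np.float64(191.43158839554906), np.float64(44.00439506224082))
box back-right corner edge
269 395.1 394.6 d 0.5 (np.float64(211.6653494809656), np.float64(37.68844982698808))
264 396.03 395.53 d 0.5 (np.float64(211.1199007721325), np.float64(38.003399485246824))
258 397.09 396.64 d 0.45 (np.float64(211.45026267880385), np.float64(39.57434330298719))
253 398.06 397.56 d 0.5 (np.float64(208.6418233404273), np.float64(46.967763382995464))
[[ 0.0889  0.996   0.0009]
 [ 0.996  -0.0889 -0.0009]
 [-0.0009  0.0009 -1.    ]] [ 0.0169  0.3753 -3.7565] lidtop 0.2561374341567939
[ 0.6853 -0.0632  0.2565]
```

View pics/s12m.png

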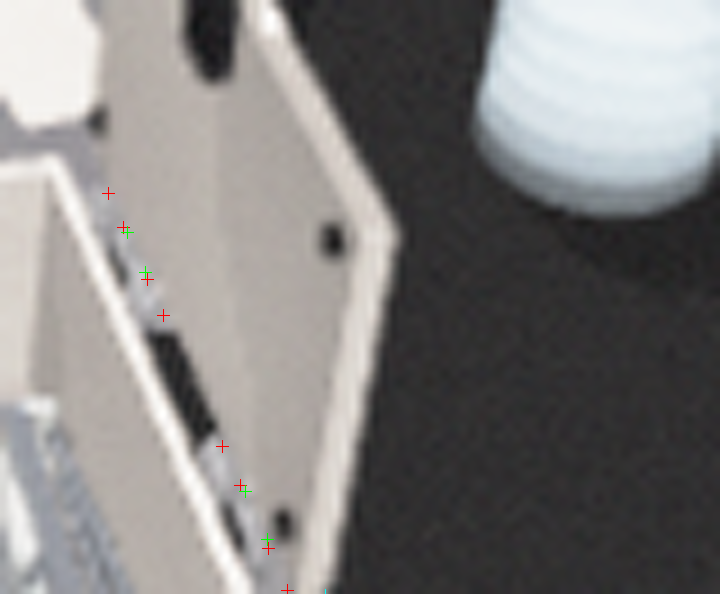

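View pics/w12.png

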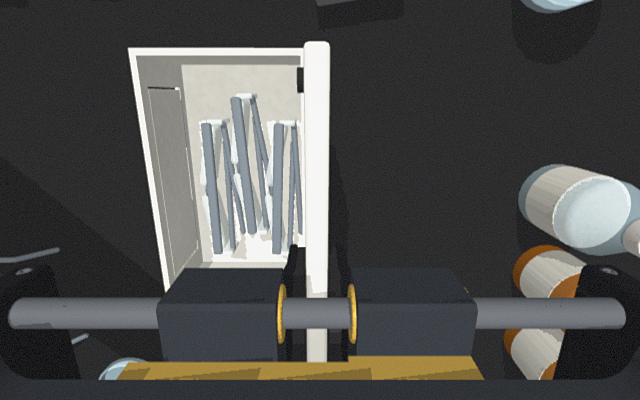

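```bash
python3 -c "
from h import *
print(order.hand_in()); s=bot.read_state(); print(s['time_s'],s['position'],s['force'],s['opening'])"
```

```text
the job is handed in; nothing more can be done
None
the job is handed in; nothing more can be done
```

The drop front is shut, and the lid is held upright at the back of the box with its leaves facing away and its knuckles down in the hinge gaps. I handed the job in at about 20.5 s of the 64 s, still gripping the lid; the hand-in reports no verdict.

**Drop front:** I pushed it along its arc until it stopped at about 11 N. Depth readings afterwards showed its outer face upright and flush with the box front (x about -70.4 mm at every height checked).

**Lid position:** The last checks put the hinge axis within about 0.4 mm in x, 0.6 mm in y and 0.6 mm in z of its target. These come from the arm's pose and the wrist camera.

**Lid angle and contact:** In the side view the lid and box outlines had matching offsets (about +0.55 and +0.5 px), with no visible lean. The wrist force was only about the lid's weight, 2 to 4 N downward, so I saw no sign of the lid pressing on the box.

**Disagreements and limits:**
- One box knuckle outline in the side view differed from the box corner by about 0.5 px (about 1 mm).
- The final y position rests on the wrist camera seeing only one end of the lid.
- The top view was mostly blocked by the arm, so it gave no check on the lid.
- I did not measure the other objects again at the end.

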